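# Turn the slate caddy's insert and stack the slates square

### The job

The wooden insert of the serving caddy has been put in back to front: lift it out by its handle, turn it half round and seat it fully home, so that its blue fence stands at the blue end board of the tray. Then stack all the loose slates flat on the insert's clear deck, lengthwise between handle and fence and midway across it, and tap the stack until every slate's end is flush against the fence and the edges line up. Leave the jar, the mug and the bottle alone.

Things in the scene. Friction and masses are not known exactly. Their poses are not given: they have to be found in the camera images.
- caddy: fixed grey tray that houses the insert: inside 264 x 124 mm, floor 4 mm thick, walls 4 mm thick and 26 mm high above the worktop on three sides; at its +x end a blue end board, 6 mm thick and 62 mm high. Origin: centre of the inside plan, at worktop level; x along the length towards the blue end board, z up
- insert: loose wooden insert, 600 g: slab 260 x 120 mm, 24 mm thick, 2 mm play all round in the tray (its lowest 6 mm is 2 mm smaller all round). Origin: centre of its underside, 4 mm above the caddy's origin when seated; x along the length towards its blue fence, z up. Starts seated the wrong way round, its x opposite to the caddy's. The half behind the handle is a cork bay with a 12 mm lip, not used
- fence (a point): middle of the inner face of the insert's blue fence, an upright plate across its +x end, 8 mm thick, 100 mm wide, from the deck to 60 mm above it. In the insert's frame this point is at x = 122, y = 0, z = 49 mm; same axes
- handle (a point): point to pinch the insert's handle from above: an upright plate, 12 mm thick along x, 60 mm wide along y, from the deck to 60 mm above it, at the insert's balance point. In the insert's frame at x = -15, y = 0, z = 70 mm, which is 14 mm below the plate's top; same axes
- deck (a point): on the deck (the insert's flat top, z = 24 mm in its frame, clear from x = -9 to 122 mm), at x = 77, y = 0: where the centre of the stack's underside belongs. Slates flush with the fence are centred on x = 77 mm and leave 41 mm between handle and stack for a tapping finger; same axes
- slate1: one of the serving slates (four to six are present, all alike and interchangeable): flat dark grey rectangle 90 x 60 x 8 mm, about 110 g, lying loose on the worktop at the start. Origin: centre of its underside; x along the 90 mm length, y along the 60 mm width, z up
- slate2: one of the serving slates (four to six are present, all alike and interchangeable): flat dark grey rectangle 90 x 60 x 8 mm, about 110 g, lying loose on the worktop at the start. Origin: centre of its underside; x along the 90 mm length, y along the 60 mm width, z up
- slate3: one of the serving slates (four to six are present, all alike and interchangeable): flat dark grey rectangle 90 x 60 x 8 mm, about 110 g, lying loose on the worktop at the start. Origin: centre of its underside; x along the 90 mm length, y along the 60 mm width, z up
- slate4: one of the serving slates (four to six are present, all alike and interchangeable): flat dark grey rectangle 90 x 60 x 8 mm, about 110 g, lying loose on the worktop at the start. Origin: centre of its underside; x along the 90 mm length, y along the 60 mm width, z up
- slate5: one of the serving slates (four to six are present, all alike and interchangeable): flat dark grey rectangle 90 x 60 x 8 mm, about 110 g, lying loose on the worktop at the start. Origin: centre of its underside; x along the 90 mm length, y along the 60 mm width, z up
- slate6: one of the serving slates (four to six are present, all alike and interchangeable): flat dark grey rectangle 90 x 60 x 8 mm, about 110 g, lying loose on the worktop at the start. Origin: centre of its underside; x along the 90 mm length, y along the 60 mm width, z up
- spice_jar: jar, diameter 48 mm, 100 mm high, red cap. Bystander: leave it standing where it is. Origin: centre of its underside
- mug: blue mug, diameter 80 mm, 90 mm high. Bystander: leave it standing where it is. Origin: centre of its underside
- oil_bottle: green oil bottle, diameter 64 mm, 210 mm high. Bystander: leave it standing where it is. Origin: centre of its underside
Not all that is in view belongs to the job. What is shaped like the slate3 but green or pink is not meant. What is shaped like the slate6 but orange or red is not meant.

How it is judged:
On the way:
1. the insert is seated fully home with its fence at the tray's blue end board, and let go (x of fence in the frame of caddy above 0.115 m and z of insert in the frame of caddy below 0.0065 m and angle between the x axis of insert and the x axis of caddy, either way round below 0.035 rad and angle between insert's own z axis and vertical below 0.02 rad and contact force between the fingers and insert below 0.3 N), for 0.3 s.
At the end, for the whole second after the job is handed in: Insert level and within 2.5 mm of fully down, fence at the end board. Every slate flat on the deck stack, end within 3 mm of the fence, centre within 15 mm of the midline, within 0.05 rad of lengthwise, any two slate centres within 4 mm in plan; all at rest (x of fence in the frame of caddy above 0.115 m and z of insert in the frame of caddy below 0.0065 m and angle between the x axis of insert and the x axis of caddy, either way round below 0.035 rad and angle between insert's own z axis and vertical below 0.02 rad and linear speed of each of insert, slate1, slate2, slate3, slate4, slate5, slate6 below 0.02 m/s and x of each of slate1, slate2, slate3, slate4, slate5, slate6 in the frame of insert above 0.074 m and y of slate1 in the frame of insert between -0.015 and 0.015 m and z of slate1 in the frame of insert between 0.022 and 0.068 m and angle between each of slate1, slate2, slate3, slate4, slate5, slate6's own z axis and vertical below 0.06 rad and angle between the x axis of each of slate1, slate2, slate3, slate4, slate5, slate6 and the x axis of insert, either way round below 0.05 rad and y of slate2 in the frame of insert between -0.015 and 0.015 m and z of slate2 in the frame of insert between 0.022 and 0.068 m and y of slate3 in the frame of insert between -0.015 and 0.015 m and z of slate3 in the frame of insert between 0.022 and 0.068 m and y of slate4 in the frame of insert between -0.015 and 0.015 m and z of slate4 in the frame of insert between 0.022 and 0.068 m and y of slate5 in the frame of insert between -0.015 and 0.015 m and z of slate5 in the frame of insert between 0.022 and 0.068 m and y of slate6 in the frame of insert between -0.015 and 0.015 m and z of slate6 in the frame of insert between 0.022 and 0.068 m and horizontal distance between slate1 and slate2 below 0.004 m and horizontal distance between each of slate1, slate2 and slate3 below 0.004 m and horizontal distance between each of slate1, slate2, slate3 and slate4 below 0.004 m and horizontal distance between each of slate1, slate2, slate3, slate4 and slate5 below 0.004 m and horizontal distance between each of slate1, slate2, slate3, slate4, slate5 and slate6 below 0.004 m); the robot touches nothing.
It fails at once if spice jar moved more than 30 mm or tipped (distance of spice_jar from where it was at the start of the episode above 0.03 m or angle between spice_jar's own z axis and vertical above 0.3 rad).
It fails at once if mug moved more than 30 mm or tipped (distance of mug from where it was at the start of the episode above 0.03 m or angle between mug's own z axis and vertical above 0.3 rad).
It fails at once if oil bottle moved more than 30 mm or tipped (distance of oil_bottle from where it was at the start of the episode above 0.03 m or angle between oil_bottle's own z axis and vertical above 0.3 rad).
Of slate1, slate2, slate3, slate4, slate5, slate6 only 4 to 6 are there at a start; the rules pass over those that are not, and their reading is None.
At some moment in a run one of slate1, slate2, slate3, slate4, slate5, slate6 may be knocked a few centimetres aside while the robot is not near it.
Once in a run the grip may slacken for a moment while it holds something.
It also fails if it takes over 210 s, if anything falls off the work surface, if the arm or the gripper's body presses on something with over 40 N, if the wrist force passes 120 N, or if a joint passes its speed limit or range.

### The arm

A 6-joint arm with a two-finger parallel gripper is mounted at the origin on the work surface. World frame = base frame: x ahead of the robot, y to its left, z up, the work surface at z = 0. Lengths are in m, angles in rad, forces in N, time in s.
With the tool pointing down it reaches from about 0.3 to 0.775 m from the base axis. Payload 14.6 kg.
Tool frame: the origin (TCP) lies on the centre line of the jaws, within the pads' length; the fingertips stand ctrl.tcp_to_tips ahead of it and the grasp point (between the pads) lies 2 mm behind it (ctrl.tcp_to_tips is the distance from the TCP to the fingertips, in m); z points along the fingers, y is the line along which they close (so a half turn about z gives the same grasp; the last joint's range is limited). The gripper opens to 94 mm and grips with 3 to 60 N. Pads are 16 mm wide; open, the fingers measure 119 mm over their backs; the gripper's body (75 mm by 177 mm) begins 78 mm behind the grasp point.
Start: joints at [1.124, 0.3, 1.521, -0, 1.321, -0.067], TCP at [0.204, 0.511, 0.222] pointing down, gripper open.
Joint ranges: [-3.03, 3.03], [-0.79, 2.21], [0.23, 2.52], [-1.04, 4.18], [0, 3.07], [-2.55, 2.55]. Speed limits (rad/s): [2.22, 2.22, 2.57, 3.14, 3.14, 3.14].

### API

Orientations are given as [roll, pitch, yaw] about the fixed x, y, z axes, in that order (R = Rz(yaw) Ry(pitch) Rx(roll)).
In Python, from station import telemetry, viewer, hand_in, ctrl gives the robot as it stands.
- The arm moves only by the tool step_arm, never from a script. Its argument "plan" is a list of rows, each an object of numbers: "dx", "dy", "dz": the shift along the tool's x, y, z scaled (see below); "rx", "ry", "rz": the turn, a rotation vector about the tool's x, y, z scaled (see below); "claw": the closure, from 0 (fully open) to 1 (shut). In form: [{"dx": .., "dy": .., "dz": .., "rx": .., "ry": .., "rz": .., "claw": ..}, ...]. A call has 1 to 10 rows; each row shifts and turns the commanded pose from where the row before left it, along the tool's axes as they then stand; what a row does not reach is not made up. The controller multiplies each number of a shift by 0.1 m and each number of a turn by 90 degrees. A row lasts 1/10 s, in which the tool goes at most 50 mm and 8.59 degrees, less where a joint would pass 70% of its speed; a pose out of reach is approached as far as the arm can. A call with a number of a shift or a turn outside -1 to 1 is refused whole. A call with a gripper value outside its range is refused whole. The fingers move at their own pace and stop on an object; "grip_force" is the grip in N (left out, the last holds). Time passes only in rows, so rows that do not move let the fingers close. It gives the time, the measured TCP pose, the force, the opening and the grip force at its end, in the units of the state.
- telemetry.get_obs(): the state, without advancing time (a new reading comes with each control period).
- viewer.camera(name): name is "scene" or "top"; returns a dict with "img" (480x640x3 uint8, red, green, blue), "z_map" (480x640 float32, m along the optical axis (not along the pixel's ray), 0 where there is no reading), "fx", "fy", "cx", "cy" (pixels), "R" (3x3) and "t" (3): a world point X has camera coordinates R X + t. Camera axes: x right, y down, z forward; pixel columns grow to the right and rows downward; lengths in m; the calibration is good to about 2 mm. A picture is of the moment at which its call begins.
- hand_in(): hands the job in; it is judged then, once.
Trained networks look in a picture, given as the dict that the camera call returned (one of the last four; its "shot" number tells which), for a name from the list of things; names that differ only in an ending like _2 or _b are one class to them, and where a whole thing is asked for, a point or a joint stands for the part that bears it (a point fixed in the world has none). Each returns a list of dicts, best first, with "score" (0 to 1); they miss things now and then, are a little off and sometimes report something else, mostly with a low value. They report only what shows in the picture. A call takes as long as a camera call. They do not tell look-alikes from the thing itself.
- viewer.recognise(target, picture): "rect" ([left, top, right, bottom] in pixels, round what is visible of it).
The state is a dict: "time_s": time; "qpos": joint angles; "joint_vel": joint speeds; "tau": joint torques, N m; "ee_pos": TCP position; "eef_rot": TCP orientation; "force": force on the tool from outside, world axes, zero at the start; "moment": the same for the moment, N m; "grip_width": finger opening in m; "grip_force": force on a finger pad.
Only numpy, scipy, OpenCV 4.12 (cv2) and the standard library are available. Lean on these libraries where they do the work, as an engineer would, in place of code of your own. Each camera call takes 0.05 s, during which the arm holds its last target. There are 200 camera calls.

## Working session

There is one attempt and no reset: what is moved stays moved. The work goes in short steps, Python scripts to look and compute and a tool call to move; the robot and the scene stay as the last step left them, time stands still between calls to the robot, and variables do not carry over. Pictures are saved under pics/ and viewed, at most 14 in all, crops included, and the job is handed in when it is done.

Besides the shell and the picture viewer there is one more tool, called after "Emit:" by a JSON object that holds its "fn" and its "kwargs", one argument or row to a line. step_arm: Moves the arm, as the interface text tells. Shifts and turns lie within -1 to 1; 1 stands for 0.1 m of shift or 90 degrees of turn. Its arguments: {"type":"object","properties":{"plan":{"type":"array"},"grip_force":{"type":"number"}},"required":["plan"]}

```bash
mkdir -p pics; ls
python3 - <<'E'
from station import telemetry, viewer, ctrl
import cv2,pickle
print(telemetry.get_obs()); print(ctrl.tcp_to_tips)
for n in ("top","scene"):
    c=viewer.camera(n); cv2.imwrite(f"pics/{n}0.png",c["img"][:,:,::-1]); pickle.dump(c,open(f"{n}.pkl","wb"))
    print(c["R"],c["t"],c["fx"],c["cx"],c["cy"])
E
```

```text
pics
{'time_s': 0.0, 'qpos': array([ 1.12441355e+00,  3.00444775e-01,  1.52158107e+00,  2.93650950e-05,
        1.32073582e+00, -6.65722898e-02]), 'joint_vel': array([-1.99268296e-03,  4.98946481e-04, -3.28753621e-04,  5.82498308e-04,
        1.28898552e-03,  8.77410465e-05]), 'tau': array([-3.03644221e-03, -5.31812239e+01, -3.52721035e+01,  7.08875502e-02,
        2.44569022e-02, -7.80450205e-05]), 'ee_pos': array([0.20378224, 0.51058354, 0.22190077]), 'eef_rot': array([-3.14042812e+00, -1.06146470e-04,  2.76177482e+00]), 'force': array([ 0.17809866, -0.82106646, -0.10718628]), 'moment': array([ 0.02698677, -0.02380438,  0.0093016 ]), 'grip_force': 0.0, 'grip_width': 0.09411542562286067}
0.017
[[-0.01960827 -0.99979807  0.00439769]
 [-0.99659351  0.01919263 -0.08020607]
 [ 0.08010547 -0.00595542 -0.9967686 ]] [0.09377952 0.47428729 1.58568224] 608.1219846315706 320.7039738158148 236.72547177099648
[[ 0.88447288  0.46621957  0.01862884]
 [ 0.3586316  -0.65374095 -0.66633786]
 [-0.29848132  0.59603866 -0.74541721]] [-0.48913574 -0.05133973  1.65503065] 571.7767660865998 314.46129213569697 248.41336044726663
```

View pics/top0.png

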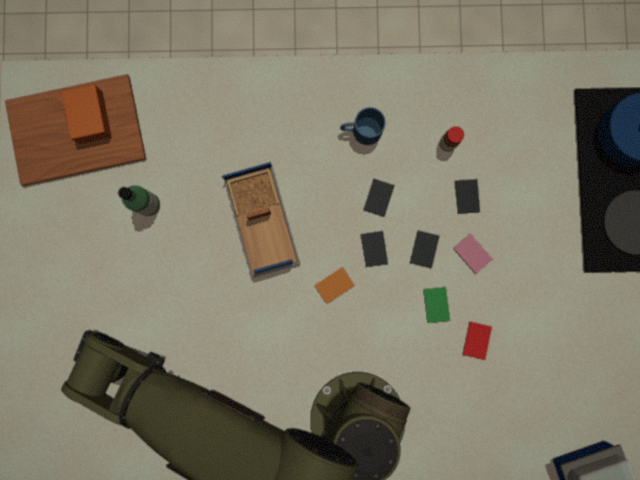

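View pics/scene0.png

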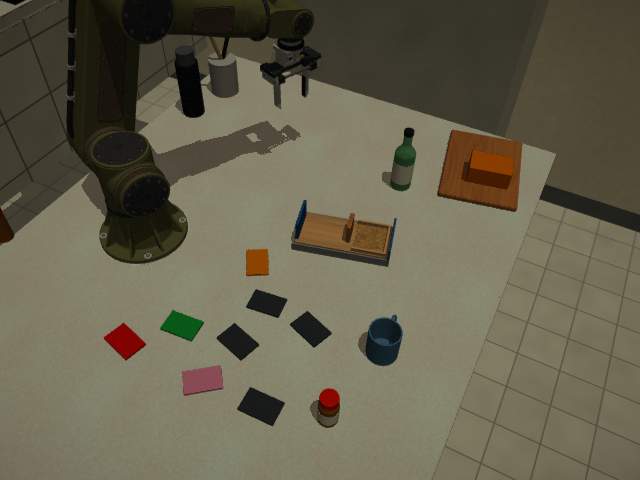

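The top view shows the tray at about (260,220). Its end board is at the far end (248,172), with the insert's fence at the near end (272,266) and the handle at (258,213). There are four dark slates: (379,197), (467,196), (374,248) and (424,249). The mug is at (369,126), the jar at (453,137) and the bottle at (140,200).

```bash
cat > h.py <<'E'
import numpy as np,cv2
def cloud(c):
    z=c["z_map"].astype(float);v,u=np.mgrid[0:480,0:640]
    P=np.stack([(u-c["cx"])/c["fx"]*z,(v-c["cy"])/c["fy"]*z,z],-1)
    W=(P-c["t"])@c["R"]; W[z==0]=np.nan
    return W
def atz(c,uv,zw):
    uv=np.asarray(uv,float).reshape(-1,2)
    d=np.c_[(uv[:,0]-c["cx"])/c["fx"],(uv[:,1]-c["cy"])/c["fy"],np.ones(len(uv))]@c["R"]
    o=-c["t"]@c["R"]
    return o+d*((zw-o[2])/d[:,2])[:,None]
def rect(P):
    (cx,cy),(w,h),a=cv2.minAreaRect(P[:,:2].astype(np.float32)*1000)
    if w<h: w,h,a=h,w,a+90
    return np.round([cx,cy,w,h,(a+90)%180-90],1)
def slates(c,zt=None):
    hsv=cv2.cvtColor(c["img"],cv2.COLOR_RGB2HSV); W=cloud(c)
    m=((hsv[...,2]<70)&(hsv[...,1]<90)&(W[...,0]>.2)&(W[...,0]<.9)&(abs(W[...,1])<.45)).astype(np.uint8)
    m=cv2.morphologyEx(m,cv2.MORPH_OPEN,np.ones((3,3)))
    n,l,s,ce=cv2.connectedComponentsWithStats(m)
    for i in range(1,n):
        if s[i,4]<150: continue
        vu=np.argwhere(l==i); zz=np.nanmedian(W[l==i][:,2])
        P=atz(c,vu[:,::-1],zz if zt is None else zt)
        print("dark",np.round(ce[i]),s[i,4],"z",round(zz*1000,1),rect(P))
E
python3 - <<'E'
import pickle,numpy as np
from h import *
c=pickle.load(open("top.pkl","rb")); W=cloud(c)
slates(c)
s=pickle.load(open("scene.pkl","rb")); slates(s)
for nm,cc in(("top",c),("scene",s)):
    W=cloud(cc);X,Y,Z=W[...,0],W[...,1],W[...,2]
    reg=(X>.3)&(X<.75)&(Y>.05)&(Y<.32)
    for lo,hi in((.075,.1),(.05,.07),(.02,.034)):
        m=(reg&(Z>lo)&(Z<hi)).astype(np.uint8);n,l,st,ce=cv2.connectedComponentsWithStats(m)
        for i in range(1,n):
            if st[i,4]>25: p=W[l==i]; print(nm,lo,np.round(ce[i]),st[i,4],np.round(np.median(p,0)*1000),rect(p))
    for n_,r in(("mug",(.7,.95,-.2,.08)),("jar",(.65,.9,-.3,-.14)),("bottle",(.5,.8,.3,.55))):
        m=(X>r[0])&(X<r[1])&(Y>r[2])&(Y<r[3])&(Z>.03);p=W[m]
        if len(p): print(nm,n_,np.round(p.min(0)*1000),np.round(p.max(0)*1000))
E
```

```text
dark [379. 198.] 662 z 8.9 [579.  -71.9  87.   55.6 -19.7]
dark [467. 196.] 698 z 8.7 [ 578.8 -307.7   87.1   59.     2.4]
dark [374. 249.] 683 z 8.8 [442.7 -55.5  85.9  57.1   7.4]
dark [424. 249.] 693 z 9.1 [ 439.  -188.9   86.7   57.   -15.3]
dark [340. 255.] 574 z 14.4 [537.5 175.8 273.5  21.9  15.1]
dark [267. 303.] 688 z 8.5 [443.3 -59.8  90.6  63.7   7.6]
dark [310. 329.] 750 z 8.4 [580.5 -75.4  91.   62.4 -19.2]
dark [237. 341.] 792 z 8.4 [ 440.3 -193.    91.7   61.6  -15.4]
dark [261. 406.] 1021 z 8.4 [ 580.  -311.8   90.8   62.1    2.6]
top 0.075 [257. 212.] 128 [536. 245.  88.] [536.2 244.8  59.   13.9 -73.8]
top 0.075 [272. 266.] 136 [399. 209.  88.] [400.4 208.7  99.2   8.2 -75.2]
top 0.05 [249. 169.] 139 [653. 267.  62.] [653.6 266.4 112.6   9.  -75.1]
top 0.02 [262. 223.] 3864 [509. 240.  28.] [520.4 240.2 269.9 132.4  15. ]
top mug [723. -86.  30.] [803.  29. 102.]
top jar [ 700. -283.   30.] [ 747. -237.  113.]
top bottle [502. 300.  30.] [647. 550. 218.]
scene 0.075 [300. 214.] 109 [401. 198.  87.] [399.2 206.2 101.9   9.3 -74.9]
scene 0.075 [350. 221.] 85 [536. 240.  88.] [534.8 242.7  64.5  12.1 -75.5]
scene 0.05 [300. 223.] 57 [407. 187.  61.] [401.1 201.7  96.8   9.8 -76.7]
scene 0.05 [391. 239.] 71 [655. 256.  63.] [652.7 263.8 111.7   5.9 -74.8]
scene 0.02 [342. 236.] 2782 [512. 229.  28.] [519.5 238.5 274.  142.7  15.3]
scene mug [723. -90.  30.] [803.  25.  97.]
scene jar [ 702. -289.   30.] [ 749. -241.  105.]
scene bottle [534. 300.  30.] [644. 550. 217.]
```

Emit:
{"fn": "step_arm", "kwargs": {
  "plan": [
    {"dx": -0.3, "dy": -0.09, "claw": 0},
    {"dx": -0.3, "dy": -0.09, "claw": 0},
    {"dx": -0.3, "dy": -0.09, "claw": 0},
    {"dx": -0.3, "dy": -0.09, "claw": 0},
    {"dx": -0.3, "dy": -0.09, "claw": 0},
    {"dx": -0.3, "dy": -0.09, "claw": 0},
    {"dx": -0.3, "dy": -0.09, "claw": 0},
    {"dx": -0.3, "dy": -0.09, "claw": 0},
    {"dx": -0.3, "dy": -0.09, "claw": 0},
    {"dx": -0.3, "dy": -0.09, "claw": 0}
  ]
}}

```text
$.plan[0]: bad value
```

Emit:
{"fn": "step_arm", "kwargs": {
  "plan": [
    {"dx": -0.267, "dy": -0.087, "claw": 0},
    {"dx": -0.267, "dy": -0.087, "claw": 0},
    {"dx": -0.267, "dy": -0.087, "claw": 0},
    {"dx": -0.267, "dy": -0.087, "claw": 0},
    {"rz": 0.09, "claw": 0},
    {"rz": 0.09, "claw": 0},
    {"rz": 0.09, "claw": 0},
    {"rz": 0.09, "claw": 0},
    {"rz": 0.09, "claw": 0},
    {"rz": 0.09, "claw": 0}
  ]
}}

```text
$.plan[0]: bad value
```

Emit:
{"fn": "step_arm", "kwargs": {
  "plan": [
    {"rz": 0.05, "claw": 0},
    {"claw": 0},
    {"claw": 0},
    {"claw": 0}
  ]
}}

```text
$.plan[0]: bad value
```

Emit:
{"fn": "step_arm", "kwargs": {
  "plan": [
    {"dx": -0.3, "dy": -0.09, "dz": 0, "rx": 0, "ry": 0, "rz": 0, "claw": 0},
    {"dx": -0.3, "dy": -0.09, "dz": 0, "rx": 0, "ry": 0, "rz": 0, "claw": 0}
  ]
}}

```text
time_s: 0.3
ee_pos: [0.253, 0.4714, 0.222]
eef_rot: [-3.141, -0.0, 2.763]
force: [0.9, 0.4, 0.6]
grip_width: 0.0943
grip_force: 0.0
```

Emit:
{"fn": "step_arm", "kwargs": {
  "plan": [
    {"dx": -0.347, "dy": -0.107, "dz": 0, "rx": 0, "ry": 0, "rz": 0, "claw": 0},
    {"dx": -0.347, "dy": -0.107, "dz": 0, "rx": 0, "ry": 0, "rz": 0, "claw": 0},
    {"dx": -0.347, "dy": -0.107, "dz": 0, "rx": 0, "ry": 0, "rz": 0, "claw": 0},
    {"dx": -0.347, "dy": -0.107, "dz": 0, "rx": 0, "ry": 0, "rz": 0, "claw": 0},
    {"dx": -0.347, "dy": -0.107, "dz": 0, "rx": 0, "ry": 0, "rz": 0, "claw": 0},
    {"dx": -0.347, "dy": -0.107, "dz": 0, "rx": 0, "ry": 0, "rz": 0, "claw": 0},
    {"dx": -0.347, "dy": -0.107, "dz": 0, "rx": 0, "ry": 0, "rz": 0, "claw": 0},
    {"dx": -0.347, "dy": -0.107, "dz": 0, "rx": 0, "ry": 0, "rz": 0, "claw": 0},
    {"dx": -0.347, "dy": -0.107, "dz": 0, "rx": 0, "ry": 0, "rz": 0, "claw": 0},
    {"dx": -0.347, "dy": -0.107, "dz": 0, "rx": 0, "ry": 0, "rz": 0, "claw": 0}
  ]
}}

```text
time_s: 1.3
ee_pos: [0.5365, 0.2427, 0.2221]
eef_rot: [-3.141, -0.001, 2.762]
force: [0.4, 1.1, 0.2]
grip_width: 0.0938
grip_force: 0.0
```

Emit:
{"fn": "step_arm", "kwargs": {
  "plan": [
    {"dx": 0, "dy": 0, "dz": 0, "rx": 0, "ry": 0, "rz": 0.09, "claw": 0},
    {"dx": 0, "dy": 0, "dz": 0, "rx": 0, "ry": 0, "rz": 0.09, "claw": 0},
    {"dx": 0, "dy": 0, "dz": 0, "rx": 0, "ry": 0, "rz": 0.09, "claw": 0},
    {"dx": 0, "dy": 0, "dz": 0, "rx": 0, "ry": 0, "rz": 0.09, "claw": 0},
    {"dx": 0, "dy": 0, "dz": 0, "rx": 0, "ry": 0, "rz": 0.09, "claw": 0},
    {"dx": 0, "dy": 0, "dz": 0, "rx": 0, "ry": 0, "rz": 0.09, "claw": 0},
    {"dx": 0, "dy": 0, "dz": 0, "rx": 0, "ry": 0, "rz": 0.05, "claw": 0},
    {"dx": 0, "dy": 0, "dz": 0, "rx": 0, "ry": 0, "rz": 0, "claw": 0},
    {"dx": 0, "dy": 0, "dz": 0, "rx": 0, "ry": 0, "rz": 0, "claw": 0}
  ]
}}

```text
time_s: 2.2
ee_pos: [0.5355, 0.2438, 0.2222]
eef_rot: [-3.141, 0.0, 1.838]
force: [-0.1, 0.1, 0.6]
grip_width: 0.0936
grip_force: 0.0
```

Emit:
{"fn": "step_arm", "kwargs": {
  "plan": [
    {"dx": 0, "dy": 0, "dz": 0.3, "rx": 0, "ry": 0, "rz": 0, "claw": 0},
    {"dx": 0, "dy": 0, "dz": 0.3, "rx": 0, "ry": 0, "rz": 0, "claw": 0},
    {"dx": 0, "dy": 0, "dz": 0.3, "rx": 0, "ry": 0, "rz": 0, "claw": 0},
    {"dx": 0, "dy": 0, "dz": 0.3, "rx": 0, "ry": 0, "rz": 0, "claw": 0},
    {"dx": 0, "dy": 0, "dz": 0.2, "rx": 0, "ry": 0, "rz": 0, "claw": 0},
    {"dx": 0, "dy": 0, "dz": 0.14, "rx": 0, "ry": 0, "rz": 0, "claw": 0},
    {"dx": 0, "dy": 0, "dz": 0, "rx": 0, "ry": 0, "rz": 0, "claw": 0},
    {"dx": 0, "dy": 0, "dz": 0, "rx": 0, "ry": 0, "rz": 0, "claw": 0}
  ]
}}

```text
time_s: 3.0
ee_pos: [0.5359, 0.244, 0.0692]
eef_rot: [3.141, -0.0, 1.836]
force: [-0.5, -0.2, 0.6]
grip_width: 0.0941
grip_force: 0.0
```

Run:
```python
from station import telemetry, viewer
import cv2; from h import *
o=telemetry.get_obs();print(o["ee_pos"],o["eef_rot"])
c=viewer.camera("scene")
cv2.imwrite("pics/s1.png",cv2.resize(c["img"][150:290,260:440,::-1],None,fx=4,fy=4,interpolation=3))
W=cloud(c)
X,Y,Z=W[...,0],W[...,1],W[...,2]
m=(X>.4)&(X<.75)&(Y>.38)&(Y<.65)&(Z>.03);p=W[m];print("bottle",np.round(p.min(0),3),np.round(p.max(0),3))
```

```text
[0.5359282  0.24395563 0.06921391] [ 3.14077318e+00 -4.48622308e-05  1.83574790e+00]
bottle [0.539 0.503 0.03 ] [0.749 0.646 0.217]
```

View pics/s1.png

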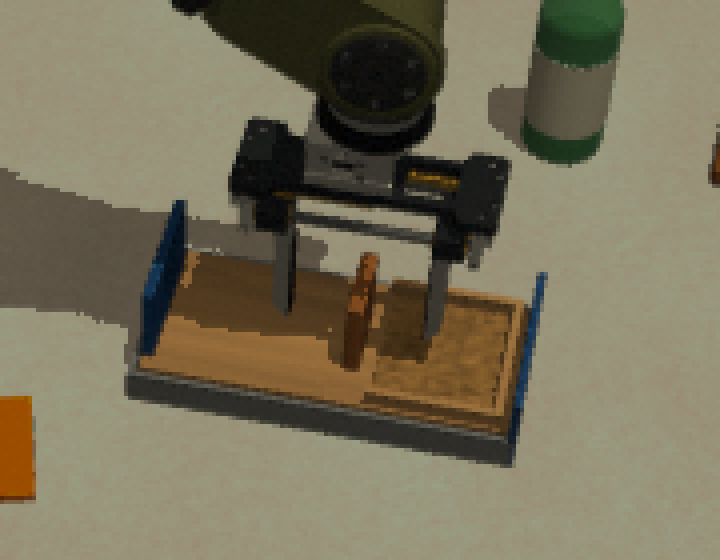

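Emit:
{"fn": "step_arm", "kwargs": {
  "plan": [
    {"dx": 0, "dy": 0, "dz": 0, "rx": 0, "ry": 0, "rz": 0, "claw": 1},
    {"dx": 0, "dy": 0, "dz": 0, "rx": 0, "ry": 0, "rz": 0, "claw": 1},
    {"dx": 0, "dy": 0, "dz": 0, "rx": 0, "ry": 0, "rz": 0, "claw": 1},
    {"dx": 0, "dy": 0, "dz": 0, "rx": 0, "ry": 0, "rz": 0, "claw": 1},
    {"dx": 0, "dy": 0, "dz": 0, "rx": 0, "ry": 0, "rz": 0, "claw": 1},
    {"dx": 0, "dy": 0, "dz": 0, "rx": 0, "ry": 0, "rz": 0, "claw": 1},
    {"dx": 0, "dy": 0, "dz": 0, "rx": 0, "ry": 0, "rz": 0, "claw": 1},
    {"dx": 0, "dy": 0, "dz": 0, "rx": 0, "ry": 0, "rz": 0, "claw": 1}
  ],
  "grip_force": 50
}}

```text
time_s: 3.85
ee_pos: [0.5356, 0.2438, 0.0684]
eef_rot: [-3.142, 0.0, 1.835]
force: [0.8, -0.8, 0.8]
grip_width: 0.0333
grip_force: 0.0
```

Emit:
{"fn": "step_arm", "kwargs": {
  "plan": [
    {"dx": 0, "dy": 0, "dz": -0.05, "rx": 0, "ry": 0, "rz": 0, "claw": 1},
    {"dx": 0, "dy": 0, "dz": -0.1, "rx": 0, "ry": 0, "rz": 0, "claw": 1},
    {"dx": 0, "dy": 0, "dz": -0.1, "rx": 0, "ry": 0, "rz": 0, "claw": 1},
    {"dx": 0, "dy": 0, "dz": -0.1, "rx": 0, "ry": 0, "rz": 0, "claw": 1},
    {"dx": 0, "dy": 0, "dz": -0.1, "rx": 0, "ry": 0, "rz": 0, "claw": 1},
    {"dx": 0, "dy": 0, "dz": -0.05, "rx": 0, "ry": 0, "rz": 0, "claw": 1},
    {"dx": 0, "dy": 0, "dz": 0, "rx": 0, "ry": 0, "rz": 0, "claw": 1}
  ]
}}

```text
time_s: 4.55
ee_pos: [0.5358, 0.2439, 0.1192]
eef_rot: [3.141, -0.0, 1.835]
force: [-0.4, -0.4, -6.5]
grip_width: 0.0114
grip_force: 50.0
```

Emit:
{"fn": "step_arm", "kwargs": {
  "plan": [
    {"dx": 0, "dy": 0, "dz": 0.05, "rx": 0, "ry": 0, "rz": 0, "claw": 1},
    {"dx": 0, "dy": 0, "dz": 0.05, "rx": 0, "ry": 0, "rz": 0, "claw": 1},
    {"dx": 0, "dy": 0, "dz": 0.05, "rx": 0, "ry": 0, "rz": 0, "claw": 1},
    {"dx": 0, "dy": 0, "dz": 0, "rx": 0, "ry": 0, "rz": 0, "claw": 1}
  ]
}}

```text
time_s: 4.95
ee_pos: [0.5352, 0.2436, 0.1022]
eef_rot: [-3.14, 0.0, 1.835]
force: [0.3, 0.2, -6.0]
grip_width: 0.0118
grip_force: 50.0
```

Run:
```python
from station import telemetry, viewer
import cv2; from h import *
c=viewer.camera("scene")
cv2.imwrite("pics/s2.png",cv2.resize(c["img"][150:290,260:440,::-1],None,fx=4,fy=4,interpolation=3))
W=cloud(c);g=lambda u,v:np.round(W[v-1:v+2,u-1:u+2].reshape(-1,3).mean(0),4)
for u,v in((310,238),(320,240),(330,236),(305,205),(303,210)):print(u,v,g(u,v))
```

```text
310 238 [0.4481 0.1707 0.0402]
320 240 [0.4756 0.1783 0.0391]
330 236 [0.4937 0.2042 0.0404]
305 205 [nan nan nan]
303 210 [0.3938 0.2296 0.073 ]
```

View pics/s2.png

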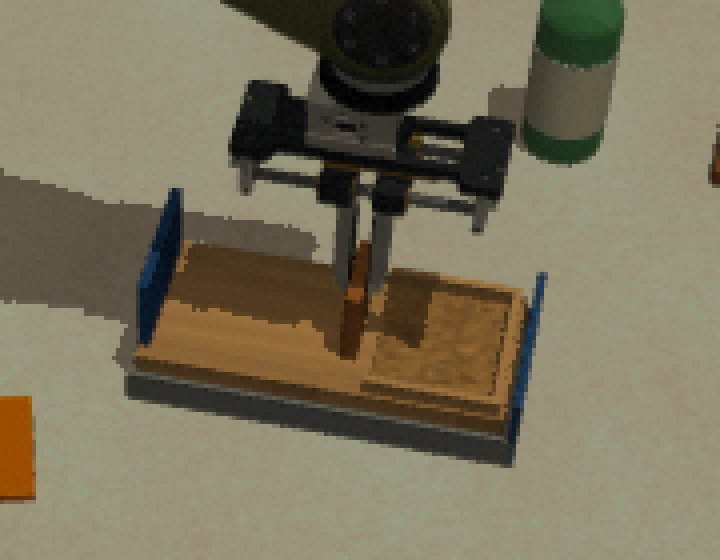

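Emit:
{"fn": "step_arm", "kwargs": {
  "plan": [
    {"dx": 0, "dy": 0, "dz": 0.05, "rx": 0, "ry": 0, "rz": 0, "claw": 1},
    {"dx": 0, "dy": 0, "dz": 0.04, "rx": 0, "ry": 0, "rz": 0, "claw": 1},
    {"dx": 0, "dy": 0, "dz": 0.02, "rx": 0, "ry": 0, "rz": 0, "claw": 1},
    {"dx": 0, "dy": 0, "dz": 0, "rx": 0, "ry": 0, "rz": 0, "claw": 1},
    {"dx": 0, "dy": 0, "dz": 0, "rx": 0, "ry": 0, "rz": 0, "claw": 0.6},
    {"dx": 0, "dy": 0, "dz": 0, "rx": 0, "ry": 0, "rz": 0, "claw": 0.6},
    {"dx": 0, "dy": 0, "dz": 0, "rx": 0, "ry": 0, "rz": 0, "claw": 0.6},
    {"dx": 0, "dy": 0, "dz": 0, "rx": 0, "ry": 0, "rz": 0, "claw": 0.6}
  ]
}}

```text
time_s: 5.8
ee_pos: [0.5358, 0.2439, 0.0929]
eef_rot: [3.141, -0.0, 1.835]
force: [-0.1, -0.5, -0.8]
grip_width: 0.0371
grip_force: 0.0
```

Emit:
{"fn": "step_arm", "kwargs": {
  "plan": [
    {"dx": 0, "dy": 0, "dz": 0.15, "rx": 0, "ry": 0, "rz": 0, "claw": 0.6},
    {"dx": 0, "dy": 0, "dz": 0.11, "rx": 0, "ry": 0, "rz": 0, "claw": 0.6},
    {"dx": 0, "dy": 0, "dz": 0, "rx": 0, "ry": 0, "rz": 0, "claw": 1},
    {"dx": 0, "dy": 0, "dz": 0, "rx": 0, "ry": 0, "rz": 0, "claw": 1},
    {"dx": 0, "dy": 0, "dz": 0, "rx": 0, "ry": 0, "rz": 0, "claw": 1},
    {"dx": 0, "dy": 0, "dz": 0, "rx": 0, "ry": 0, "rz": 0, "claw": 1},
    {"dx": 0, "dy": 0, "dz": 0, "rx": 0, "ry": 0, "rz": 0, "claw": 1},
    {"dx": 0, "dy": 0, "dz": 0, "rx": 0, "ry": 0, "rz": 0, "claw": 1}
  ]
}}

```text
time_s: 6.6
ee_pos: [0.5357, 0.2439, 0.0668]
eef_rot: [3.141, -0.0, 1.835]
force: [-0.0, 0.6, 2.3]
grip_width: 0.0116
grip_force: 50.0
```

Run:
```python
from station import telemetry
o=telemetry.get_obs()
for k in("ee_pos","eef_rot","grip_width","grip_force","force"):print(k,o[k])
```

```text
ee_pos [0.53573659 0.2439032  0.06680611]
eef_rot [ 3.14091712e+00 -5.68953515e-05  1.83508480e+00]
grip_width 0.011620319681020915
grip_force 50.00051558017731
force [-0.04226977  0.58105257  2.28514353]
```

Emit:
{"fn": "step_arm", "kwargs": {
  "plan": [
    {"dx": 0, "dy": 0, "dz": -0.05, "rx": 0, "ry": 0, "rz": 0, "claw": 1},
    {"dx": 0, "dy": 0, "dz": -0.1, "rx": 0, "ry": 0, "rz": 0, "claw": 1},
    {"dx": 0, "dy": 0, "dz": -0.15, "rx": 0, "ry": 0, "rz": 0, "claw": 1},
    {"dx": 0, "dy": 0, "dz": -0.15, "rx": 0, "ry": 0, "rz": 0, "claw": 1},
    {"dx": 0, "dy": 0, "dz": -0.05, "rx": 0, "ry": 0, "rz": 0, "claw": 1},
    {"dx": 0, "dy": 0, "dz": 0, "rx": 0, "ry": 0, "rz": 0, "claw": 1}
  ]
}}

```text
time_s: 7.2
ee_pos: [0.5359, 0.2439, 0.1177]
eef_rot: [3.14, -0.0, 1.835]
force: [-0.4, 0.7, -6.9]
grip_width: 0.0118
grip_force: 50.0
```

Emit:
{"fn": "step_arm", "kwargs": {
  "plan": [
    {"dx": 0.08, "dy": -0.07, "dz": 0, "rx": 0, "ry": 0, "rz": 0, "claw": 1},
    {"dx": 0.2, "dy": -0.17, "dz": 0, "rx": 0, "ry": 0, "rz": 0, "claw": 1},
    {"dx": 0.3, "dy": -0.25, "dz": 0, "rx": 0, "ry": 0, "rz": 0, "claw": 1},
    {"dx": 0.36, "dy": -0.31, "dz": 0, "rx": 0, "ry": 0, "rz": 0, "claw": 1},
    {"dx": 0.38, "dy": -0.32, "dz": 0, "rx": 0, "ry": 0, "rz": 0, "claw": 1},
    {"dx": 0.38, "dy": -0.32, "dz": 0, "rx": 0, "ry": 0, "rz": 0, "claw": 1},
    {"dx": 0.36, "dy": -0.31, "dz": 0, "rx": 0, "ry": 0, "rz": 0, "claw": 1},
    {"dx": 0.3, "dy": -0.25, "dz": 0, "rx": 0, "ry": 0, "rz": 0, "claw": 1},
    {"dx": 0.2, "dy": -0.17, "dz": 0, "rx": 0, "ry": 0, "rz": 0, "claw": 1},
    {"dx": 0.08, "dy": -0.07, "dz": 0, "rx": 0, "ry": 0, "rz": 0, "claw": 1}
  ]
}}

```text
time_s: 8.2
ee_pos: [0.2477, 0.4409, 0.1159]
eef_rot: [-3.14, 0.001, 1.838]
force: [1.1, -0.2, -6.5]
grip_width: 0.0117
grip_force: 50.0
```

Emit:
{"fn": "step_arm", "kwargs": {
  "plan": [
    {"dx": 0, "dy": 0, "dz": 0, "rx": 0, "ry": 0, "rz": 0.03, "claw": 1},
    {"dx": 0, "dy": 0, "dz": 0, "rx": 0, "ry": 0, "rz": 0.07, "claw": 1},
    {"dx": 0, "dy": 0, "dz": 0, "rx": 0, "ry": 0, "rz": 0.09, "claw": 1},
    {"dx": 0, "dy": 0, "dz": 0, "rx": 0, "ry": 0, "rz": 0.09, "claw": 1},
    {"dx": 0, "dy": 0, "dz": 0, "rx": 0, "ry": 0, "rz": 0.09, "claw": 1},
    {"dx": 0, "dy": 0, "dz": 0, "rx": 0, "ry": 0, "rz": 0.07, "claw": 1},
    {"dx": 0, "dy": 0, "dz": 0, "rx": 0, "ry": 0, "rz": 0.04, "claw": 1},
    {"dx": 0, "dy": 0, "dz": 0, "rx": 0, "ry": 0, "rz": 0.02, "claw": 1},
    {"dx": 0, "dy": 0, "dz": 0, "rx": 0, "ry": 0, "rz": 0, "claw": 1}
  ]
}}

```text
time_s: 9.1
ee_pos: [0.2504, 0.4396, 0.116]
eef_rot: [-3.142, 0.001, 1.049]
force: [0.0, 0.0, -6.2]
grip_width: 0.0121
grip_force: 50.0
```

Emit:
{"fn": "step_arm", "kwargs": {
  "plan": [
    {"dx": 0, "dy": 0, "dz": 0.1, "rx": 0, "ry": 0, "rz": 0, "claw": 1},
    {"dx": 0, "dy": 0, "dz": 0.15, "rx": 0, "ry": 0, "rz": 0, "claw": 1},
    {"dx": 0, "dy": 0, "dz": 0.15, "rx": 0, "ry": 0, "rz": 0, "claw": 1},
    {"dx": 0, "dy": 0, "dz": 0.06, "rx": 0, "ry": 0, "rz": 0, "claw": 1},
    {"dx": 0, "dy": 0, "dz": 0.03, "rx": 0, "ry": 0, "rz": 0, "claw": 1},
    {"dx": 0, "dy": 0, "dz": 0.02, "rx": 0, "ry": 0, "rz": 0, "claw": 1},
    {"dx": 0, "dy": 0, "dz": 0.015, "rx": 0, "ry": 0, "rz": 0, "claw": 1},
    {"dx": 0, "dy": 0, "dz": 0, "rx": 0, "ry": 0, "rz": 0, "claw": 1}
  ]
}}

```text
time_s: 9.9
ee_pos: [0.2505, 0.4402, 0.0642]
eef_rot: [3.142, -0.0, 1.05]
force: [0.1, 0.1, -6.4]
grip_width: 0.0117
grip_force: 50.0
```

Emit:
{"fn": "step_arm", "kwargs": {
  "plan": [
    {"dx": 0, "dy": 0, "dz": 0.01, "rx": 0, "ry": 0, "rz": 0, "claw": 1},
    {"dx": 0, "dy": 0, "dz": 0.01, "rx": 0, "ry": 0, "rz": 0, "claw": 1},
    {"dx": 0, "dy": 0, "dz": 0, "rx": 0, "ry": 0, "rz": 0, "claw": 1}
  ]
}}

```text
time_s: 10.2
ee_pos: [0.2505, 0.4403, 0.0627]
eef_rot: [3.142, -0.001, 1.05]
force: [-2.2, -2.9, 4.2]
grip_width: 0.0118
grip_force: 50.0
```

Emit:
{"fn": "step_arm", "kwargs": {
  "plan": [
    {"dx": 0, "dy": 0, "dz": 0, "rx": 0, "ry": 0, "rz": 0, "claw": 0.6},
    {"dx": 0, "dy": 0, "dz": 0, "rx": 0, "ry": 0, "rz": 0, "claw": 0.6},
    {"dx": 0, "dy": 0, "dz": 0, "rx": 0, "ry": 0, "rz": 0, "claw": 0.6},
    {"dx": 0, "dy": 0, "dz": 0, "rx": 0, "ry": 0, "rz": 0, "claw": 0.6},
    {"dx": 0, "dy": 0, "dz": -0.15, "rx": 0, "ry": 0, "rz": 0, "claw": 0.6},
    {"dx": 0, "dy": 0, "dz": -0.25, "rx": 0, "ry": 0, "rz": 0, "claw": 0.6},
    {"dx": 0, "dy": 0, "dz": -0.2, "rx": 0, "ry": 0, "rz": 0, "claw": 0.6},
    {"dx": 0, "dy": 0, "dz": 0, "rx": 0, "ry": 0, "rz": -0.05, "claw": 0.6},
    {"dx": 0, "dy": 0, "dz": 0, "rx": 0, "ry": 0, "rz": -0.09, "claw": 0.6}
  ]
}}

```text
time_s: 11.1
ee_pos: [0.2505, 0.4404, 0.1226]
eef_rot: [3.141, -0.001, 1.273]
force: [-0.2, -0.8, -0.0]
grip_width: 0.0374
grip_force: 0.0
```

Emit:
{"fn": "step_arm", "kwargs": {
  "plan": [
    {"dx": 0, "dy": 0, "dz": 0, "rx": 0, "ry": 0, "rz": -0.09, "claw": 0.6},
    {"dx": 0, "dy": 0, "dz": 0, "rx": 0, "ry": 0, "rz": -0.09, "claw": 0.6},
    {"dx": 0, "dy": 0, "dz": 0, "rx": 0, "ry": 0, "rz": -0.09, "claw": 0.6},
    {"dx": 0, "dy": 0, "dz": 0, "rx": 0, "ry": 0, "rz": -0.09, "claw": 0.6},
    {"dx": 0, "dy": 0, "dz": 0, "rx": 0, "ry": 0, "rz": -0.09, "claw": 0.6},
    {"dx": 0, "dy": 0, "dz": 0, "rx": 0, "ry": 0, "rz": -0.09, "claw": 0.6},
    {"dx": 0, "dy": 0, "dz": 0, "rx": 0, "ry": 0, "rz": -0.09, "claw": 0.6},
    {"dx": 0, "dy": 0, "dz": 0, "rx": 0, "ry": 0, "rz": -0.09, "claw": 0.6},
    {"dx": 0, "dy": 0, "dz": 0, "rx": 0, "ry": 0, "rz": -0.09, "claw": 0.6},
    {"dx": 0, "dy": 0, "dz": 0, "rx": 0, "ry": 0, "rz": -0.09, "claw": 0.6}
  ]
}}

```text
time_s: 12.1
ee_pos: [0.2504, 0.4402, 0.1219]
eef_rot: [3.141, 0.0, 2.689]
force: [0.2, 0.6, -0.5]
grip_width: 0.0377
grip_force: 0.0
```

Emit:
{"fn": "step_arm", "kwargs": {
  "plan": [
    {"dx": 0, "dy": 0, "dz": 0, "rx": 0, "ry": 0, "rz": -0.09, "claw": 0.6},
    {"dx": 0, "dy": 0, "dz": 0, "rx": 0, "ry": 0, "rz": -0.09, "claw": 0.6},
    {"dx": 0, "dy": 0, "dz": 0, "rx": 0, "ry": 0, "rz": -0.09, "claw": 0.6},
    {"dx": 0, "dy": 0, "dz": 0, "rx": 0, "ry": 0, "rz": -0.09, "claw": 0.6},
    {"dx": 0, "dy": 0, "dz": 0, "rx": 0, "ry": 0, "rz": -0.09, "claw": 0.6},
    {"dx": 0, "dy": 0, "dz": 0, "rx": 0, "ry": 0, "rz": -0.09, "claw": 0.6},
    {"dx": 0, "dy": 0, "dz": 0, "rx": 0, "ry": 0, "rz": -0.09, "claw": 0.6},
    {"dx": 0, "dy": 0, "dz": 0, "rx": 0, "ry": 0, "rz": -0.09, "claw": 0.6},
    {"dx": 0, "dy": 0, "dz": 0, "rx": 0, "ry": 0, "rz": -0.09, "claw": 0.6},
    {"dx": 0, "dy": 0, "dz": 0, "rx": 0, "ry": 0, "rz": -0.09, "claw": 0.6}
  ]
}}

```text
time_s: 13.1
ee_pos: [0.2504, 0.4402, 0.1219]
eef_rot: [-3.142, 0.0, -2.18]
force: [-0.1, 0.3, 0.5]
grip_width: 0.0375
grip_force: 0.0
```

Emit:
{"fn": "step_arm", "kwargs": {
  "plan": [
    {"dx": 0, "dy": 0, "dz": 0, "rx": 0, "ry": 0, "rz": -0.06, "claw": 0.6},
    {"dx": 0, "dy": 0, "dz": 0, "rx": 0, "ry": 0, "rz": 0, "claw": 0.6},
    {"dx": 0, "dy": 0, "dz": 0, "rx": 0, "ry": 0, "rz": 0, "claw": 0.6}
  ]
}}

```text
time_s: 13.4
ee_pos: [0.2504, 0.4402, 0.1219]
eef_rot: [3.142, 0.0, -2.095]
force: [-0.6, -0.2, -0.4]
grip_width: 0.0376
grip_force: 0.0
```

Run:
```python
from station import telemetry, viewer
from h import *
o=telemetry.get_obs()
for k in("ee_pos","eef_rot","grip_width","qpos"):print(k,o[k])
for n in("top","scene"):
    c=viewer.camera(n);W=cloud(c)
    X,Y,Z=W[...,0],W[...,1],W[...,2]
    for reg,nm in(((X>.3)&(X<.75)&(Y>.1)&(Y<.36),"tray"),((X>.05)&(X<.45)&(Y>.3)&(Y<.6),"ins")):
      for lo,hi in((.07,.09),(.05,.066),(.018,.03)):
        m=(reg&(Z>lo)&(Z<hi)).astype(np.uint8);k,l,st,ce=cv2.connectedComponentsWithStats(m)
        for i in range(1,k):
            if st[i,4]>40: p=W[l==i]; print(n,nm,lo,st[i,4],np.round(np.median(p,0)*1000),rect(p))
```

```text
ee_pos [0.25038803 0.44015582 0.12194097]
eef_rot [ 3.14158430e+00  1.26690335e-05 -2.09496547e+00]
grip_width 0.03757587700598339
qpos [ 9.81243046e-01  3.14056690e-01  1.75309796e+00  1.04260078e-05
  1.07442591e+00 -1.63618543e+00]
top tray 0.05 146 [651. 275.  61.] [651.8 275.9 130.2   8.  -75. ]
top tray 0.018 115 [527. 309.  25.] [531.7 309.3 190.    4.9  15.1]
top tray 0.018 52 [384. 268.  25.] [400.4 256.1  45.7  39.   15.1]
top ins 0.018 1017 [300. 397.  25.] [292.1 411.9 129.5 112.8 -29.5]
scene tray 0.05 45 [660. 236.  62.] [658.2 243.3  84.4   5.8 -74.9]
scene tray 0.018 54 [321. 344.  23.] [321.  343.4  37.2  19.4  24.6]
scene tray 0.018 612 [509. 209.  24.] [519.9 238.6 273.6 142.8  15.5]
scene ins 0.07 144 [127. 505.  80.] [126.3 506.9 101.5  20.9  59.9]
scene ins 0.07 96 [250. 434.  81.] [248.9 436.3  57.6  19.4  59.6]
scene ins 0.05 111 [128. 507.  60.] [129.2 506.3  99.4  13.8  59.9]
scene ins 0.05 71 [250. 432.  59.] [252.2 434.   58.6  17.3  55.8]
scene ins 0.018 1499 [249. 433.  25.] [237.  443.4 264.7 125.1 -30. ]
```

Emit:
{"fn": "step_arm", "kwargs": {
  "plan": [
    {"dx": 0, "dy": 0, "dz": 0.2, "rx": 0, "ry": 0, "rz": -0.002, "claw": 0.6},
    {"dx": 0, "dy": 0, "dz": 0.25, "rx": 0, "ry": 0, "rz": 0, "claw": 0.6},
    {"dx": 0, "dy": 0, "dz": 0.13, "rx": 0, "ry": 0, "rz": 0, "claw": 0.6},
    {"dx": 0, "dy": 0, "dz": 0, "rx": 0, "ry": 0, "rz": 0, "claw": 1},
    {"dx": 0, "dy": 0, "dz": 0, "rx": 0, "ry": 0, "rz": 0, "claw": 1},
    {"dx": 0, "dy": 0, "dz": 0, "rx": 0, "ry": 0, "rz": 0, "claw": 1},
    {"dx": 0, "dy": 0, "dz": 0, "rx": 0, "ry": 0, "rz": 0, "claw": 1},
    {"dx": 0, "dy": 0, "dz": 0, "rx": 0, "ry": 0, "rz": 0, "claw": 1},
    {"dx": 0, "dy": 0, "dz": 0, "rx": 0, "ry": 0, "rz": 0, "claw": 1}
  ]
}}

```text
time_s: 14.4
ee_pos: [0.2506, 0.4406, 0.0649]
eef_rot: [-3.142, 0.002, -2.089]
force: [-1.5, -0.7, 6.4]
grip_width: 0.0112
grip_force: 50.0
```

Emit:
{"fn": "step_arm", "kwargs": {
  "plan": [
    {"dx": 0, "dy": 0, "dz": -0.05, "rx": 0, "ry": 0, "rz": 0, "claw": 1},
    {"dx": 0, "dy": 0, "dz": -0.1, "rx": 0, "ry": 0, "rz": 0, "claw": 1},
    {"dx": 0, "dy": 0, "dz": -0.15, "rx": 0, "ry": 0, "rz": 0, "claw": 1},
    {"dx": 0, "dy": 0, "dz": -0.15, "rx": 0, "ry": 0, "rz": 0, "claw": 1},
    {"dx": 0, "dy": 0, "dz": -0.1, "rx": 0, "ry": 0, "rz": 0, "claw": 1},
    {"dx": 0, "dy": 0, "dz": -0.05, "rx": 0, "ry": 0, "rz": 0, "claw": 1},
    {"dx": 0, "dy": 0, "dz": 0, "rx": 0, "ry": 0, "rz": 0, "claw": 1}
  ]
}}

```text
time_s: 15.1
ee_pos: [0.2504, 0.4402, 0.1244]
eef_rot: [-3.142, 0.001, -2.089]
force: [0.8, -0.1, -6.5]
grip_width: 0.0117
grip_force: 50.0
```

Emit:
{"fn": "step_arm", "kwargs": {
  "plan": [
    {"dx": 0, "dy": 0, "dz": -0.05, "rx": 0, "ry": 0, "rz": 0.03, "claw": 1},
    {"dx": 0, "dy": 0, "dz": -0.05, "rx": 0, "ry": 0, "rz": 0.06, "claw": 1},
    {"dx": 0, "dy": 0, "dz": -0.05, "rx": 0, "ry": 0, "rz": 0.09, "claw": 1},
    {"dx": 0, "dy": 0, "dz": -0.05, "rx": 0, "ry": 0, "rz": 0.09, "claw": 1},
    {"dx": 0, "dy": 0, "dz": 0, "rx": 0, "ry": 0, "rz": 0.09, "claw": 1},
    {"dx": 0, "dy": 0, "dz": 0, "rx": 0, "ry": 0, "rz": 0.09, "claw": 1},
    {"dx": 0, "dy": 0, "dz": 0, "rx": 0, "ry": 0, "rz": 0.09, "claw": 1},
    {"dx": 0, "dy": 0, "dz": 0, "rx": 0, "ry": 0, "rz": 0.09, "claw": 1},
    {"dx": 0, "dy": 0, "dz": 0, "rx": 0, "ry": 0, "rz": 0.09, "claw": 1},
    {"dx": 0, "dy": 0, "dz": 0, "rx": 0, "ry": 0, "rz": 0.09, "claw": 1}
  ]
}}

```text
time_s: 16.1
ee_pos: [0.2502, 0.4398, 0.1431]
eef_rot: [-3.14, -0.001, 2.916]
force: [-0.5, 0.2, -5.5]
grip_width: 0.0121
grip_force: 50.0
```

Emit:
{"fn": "step_arm", "kwargs": {
  "plan": [
    {"dx": 0, "dy": 0, "dz": 0, "rx": 0, "ry": 0, "rz": 0.09, "claw": 1},
    {"dx": 0, "dy": 0, "dz": 0, "rx": 0, "ry": 0, "rz": 0.09, "claw": 1},
    {"dx": 0, "dy": 0, "dz": 0, "rx": 0, "ry": 0, "rz": 0.09, "claw": 1},
    {"dx": 0, "dy": 0, "dz": 0, "rx": 0, "ry": 0, "rz": 0.09, "claw": 1},
    {"dx": 0, "dy": 0, "dz": 0, "rx": 0, "ry": 0, "rz": 0.09, "claw": 1},
    {"dx": 0, "dy": 0, "dz": 0, "rx": 0, "ry": 0, "rz": 0.09, "claw": 1},
    {"dx": 0, "dy": 0, "dz": 0, "rx": 0, "ry": 0, "rz": 0.09, "claw": 1},
    {"dx": 0, "dy": 0, "dz": 0, "rx": 0, "ry": 0, "rz": 0.04, "claw": 1},
    {"dx": 0, "dy": 0, "dz": 0, "rx": 0, "ry": 0, "rz": 0.02, "claw": 1},
    {"dx": 0, "dy": 0, "dz": 0, "rx": 0, "ry": 0, "rz": 0, "claw": 1}
  ]
}}

```text
time_s: 17.1
ee_pos: [0.2502, 0.4399, 0.1432]
eef_rot: [-3.141, 0.001, 1.838]
force: [0.4, -0.2, -6.3]
grip_width: 0.0116
grip_force: 50.0
```

Emit:
{"fn": "step_arm", "kwargs": {
  "plan": [
    {"dx": -0.08, "dy": 0.06, "dz": 0, "rx": 0, "ry": 0, "rz": 0, "claw": 1},
    {"dx": -0.2, "dy": 0.15, "dz": 0, "rx": 0, "ry": 0, "rz": 0, "claw": 1},
    {"dx": -0.3, "dy": 0.22, "dz": 0, "rx": 0, "ry": 0, "rz": 0, "claw": 1},
    {"dx": -0.36, "dy": 0.26, "dz": 0, "rx": 0, "ry": 0, "rz": 0, "claw": 1},
    {"dx": -0.38, "dy": 0.28, "dz": 0, "rx": 0, "ry": 0, "rz": 0, "claw": 1},
    {"dx": -0.38, "dy": 0.28, "dz": 0, "rx": 0, "ry": 0, "rz": 0, "claw": 1},
    {"dx": -0.36, "dy": 0.26, "dz": 0, "rx": 0, "ry": 0, "rz": 0, "claw": 1},
    {"dx": -0.3, "dy": 0.22, "dz": 0, "rx": 0, "ry": 0, "rz": 0, "claw": 1},
    {"dx": -0.2, "dy": 0.14, "dz": 0, "rx": 0, "ry": 0, "rz": 0, "claw": 1},
    {"dx": -0.08, "dy": 0.06, "dz": 0, "rx": 0, "ry": 0, "rz": 0, "claw": 1}
  ]
}}

```text
time_s: 18.1
ee_pos: [0.5078, 0.2342, 0.1435]
eef_rot: [-3.141, 0.0, 1.837]
force: [0.0, 1.5, -6.2]
grip_width: 0.0116
grip_force: 50.0
```

Emit:
{"fn": "step_arm", "kwargs": {
  "plan": [
    {"dx": 0, "dy": 0, "dz": 0, "rx": 0, "ry": 0, "rz": 0, "claw": 1},
    {"dx": 0, "dy": 0, "dz": 0, "rx": 0, "ry": 0, "rz": 0, "claw": 1},
    {"dx": 0, "dy": 0, "dz": 0, "rx": 0, "ry": 0, "rz": 0, "claw": 1}
  ]
}}

```text
time_s: 18.4
ee_pos: [0.5055, 0.2373, 0.1439]
eef_rot: [-3.141, -0.0, 1.84]
force: [-1.2, 0.1, -6.9]
grip_width: 0.0119
grip_force: 50.0
```

Run:
```python
from station import telemetry, viewer
from h import *
o=telemetry.get_obs()
for k in("ee_pos","eef_rot","grip_width","grip_force"):print(k,o[k])
for n in("top","scene"):
    c=viewer.camera(n);W=cloud(c)
    X,Y,Z=W[...,0],W[...,1],W[...,2]
    reg=(X>.3)&(X<.75)&(Y>.1)&(Y<.36)
    for lo,hi in((.15,.165),(.095,.115),(.05,.066),(.018,.03)):
        m=(reg&(Z>lo)&(Z<hi)).astype(np.uint8);k,l,st,ce=cv2.connectedComponentsWithStats(m)
        for i in range(1,k):
            if st[i,4]>40: p=W[l==i]; print(n,lo,st[i,4],np.round(np.median(p,0)*1000),rect(p))
cv2.imwrite("pics/s3.png",cv2.resize(c["img"][150:290,260:440,::-1],None,fx=4,fy=4,interpolation=3))
```

```text
ee_pos [0.50547988 0.23728559 0.14394752]
eef_rot [-3.14133113e+00 -1.12664524e-04  1.83962748e+00]
grip_width 0.011911170776426644
grip_force 49.997411370277405
top 0.15 142 [639. 275. 161.] [640.8 272.7  98.9  10.4 -75. ]
top 0.095 725 [620. 232. 103.] [549.1 247.3 201.5 119.8  15.5]
top 0.018 87 [585. 192.  26.] [588.5 192.1 161.4   3.9  15. ]
scene 0.15 105 [506. 224. 160.] [502.9 228.9  56.   32.  -43.4]
scene 0.15 76 [642. 261. 163.] [639.3 270.5 100.    7.9 -74.6]
scene 0.095 2807 [527. 229. 104.] [516.2 235.4 260.2 128.5  17.2]
scene 0.05 76 [652. 269.  62.] [650.  273.6 136.    5.9 -74.8]
scene 0.018 327 [521. 175.  24.] [532.7 175.4 276.8  53.6   4.8]
```

View pics/s3.png

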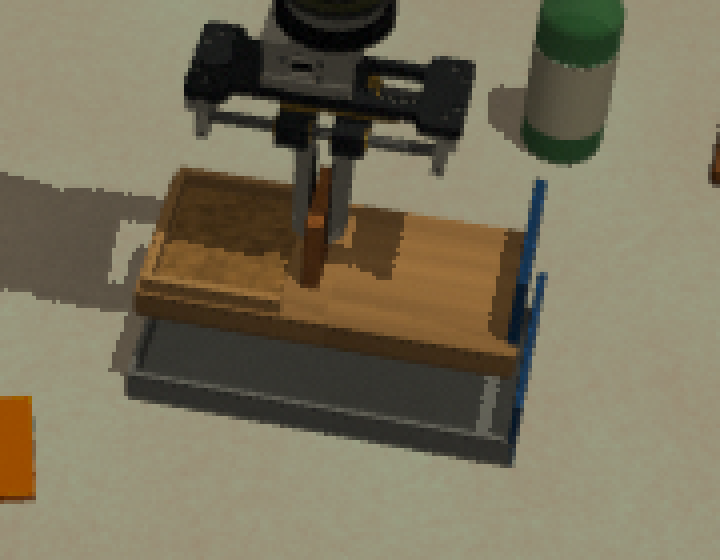

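Emit:
{"fn": "step_arm", "kwargs": {
  "plan": [
    {"dx": -0.005, "dy": 0.015, "dz": 0.08, "rx": 0, "ry": 0, "rz": 0.002, "claw": 1},
    {"dx": 0, "dy": 0, "dz": 0.15, "rx": 0, "ry": 0, "rz": 0, "claw": 1},
    {"dx": 0, "dy": 0, "dz": 0.12, "rx": 0, "ry": 0, "rz": 0, "claw": 1},
    {"dx": 0, "dy": 0, "dz": 0.08, "rx": 0, "ry": 0, "rz": 0, "claw": 1},
    {"dx": 0, "dy": 0, "dz": 0.04, "rx": 0, "ry": 0, "rz": 0, "claw": 1},
    {"dx": 0, "dy": 0, "dz": 0, "rx": 0, "ry": 0, "rz": 0, "claw": 1},
    {"dx": 0, "dy": 0, "dz": 0, "rx": 0, "ry": 0, "rz": 0, "claw": 1}
  ]
}}

```text
time_s: 19.2
ee_pos: [0.5081, 0.2365, 0.0973]
eef_rot: [3.141, -0.0, 1.835]
force: [0.2, -0.5, -5.3]
grip_width: 0.0115
grip_force: 50.0
```

Emit:
{"fn": "step_arm", "kwargs": {
  "plan": [
    {"dx": 0, "dy": 0, "dz": 0.03, "rx": 0, "ry": 0, "rz": 0, "claw": 1},
    {"dx": 0, "dy": 0, "dz": 0.03, "rx": 0, "ry": 0, "rz": 0, "claw": 1},
    {"dx": 0, "dy": 0, "dz": 0.03, "rx": 0, "ry": 0, "rz": 0, "claw": 1},
    {"dx": 0, "dy": 0, "dz": 0, "rx": 0, "ry": 0, "rz": 0, "claw": 1}
  ]
}}

```text
time_s: 19.6
ee_pos: [0.5076, 0.2363, 0.0875]
eef_rot: [-3.141, 0.0, 1.835]
force: [-0.7, 0.3, -6.0]
grip_width: 0.0115
grip_force: 50.0
```

Emit:
{"fn": "step_arm", "kwargs": {
  "plan": [
    {"dx": 0, "dy": 0, "dz": 0.03, "rx": 0, "ry": 0, "rz": 0, "claw": 1},
    {"dx": 0, "dy": 0, "dz": 0.03, "rx": 0, "ry": 0, "rz": 0, "claw": 1},
    {"dx": 0, "dy": 0, "dz": 0.02, "rx": 0, "ry": 0, "rz": 0, "claw": 1},
    {"dx": 0, "dy": 0, "dz": 0, "rx": 0, "ry": 0, "rz": 0, "claw": 1}
  ]
}}

```text
time_s: 20.0
ee_pos: [0.5077, 0.2364, 0.0796]
eef_rot: [-3.141, -0.0, 1.835]
force: [-0.1, 0.5, -5.4]
grip_width: 0.0116
grip_force: 50.0
```

Emit:
{"fn": "step_arm", "kwargs": {
  "plan": [
    {"dx": 0, "dy": 0, "dz": 0.03, "rx": 0, "ry": 0, "rz": 0, "claw": 1},
    {"dx": 0, "dy": 0, "dz": 0.03, "rx": 0, "ry": 0, "rz": 0, "claw": 1},
    {"dx": 0, "dy": 0, "dz": 0.03, "rx": 0, "ry": 0, "rz": 0, "claw": 1},
    {"dx": 0, "dy": 0, "dz": 0.01, "rx": 0, "ry": 0, "rz": 0, "claw": 1},
    {"dx": 0, "dy": 0, "dz": 0, "rx": 0, "ry": 0, "rz": 0, "claw": 1}
  ]
}}

```text
time_s: 20.5
ee_pos: [0.5078, 0.2364, 0.0697]
eef_rot: [-3.141, 0.0, 1.835]
force: [0.0, 0.6, -6.3]
grip_width: 0.0119
grip_force: 50.0
```

Emit:
{"fn": "step_arm", "kwargs": {
  "plan": [
    {"dx": 0, "dy": 0, "dz": 0.015, "rx": 0, "ry": 0, "rz": 0, "claw": 1},
    {"dx": 0, "dy": 0, "dz": 0.015, "rx": 0, "ry": 0, "rz": 0, "claw": 1},
    {"dx": 0, "dy": 0, "dz": 0, "rx": 0, "ry": 0, "rz": 0, "claw": 1}
  ]
}}

```text
time_s: 20.8
ee_pos: [0.508, 0.2366, 0.0689]
eef_rot: [3.141, -0.0, 1.835]
force: [-11.0, -3.0, 16.5]
grip_width: 0.0119
grip_force: 50.0
```

Emit:
{"fn": "step_arm", "kwargs": {
  "plan": [
    {"dx": 0, "dy": 0, "dz": 0, "rx": 0, "ry": 0, "rz": 0, "claw": 0.6},
    {"dx": 0, "dy": 0, "dz": 0, "rx": 0, "ry": 0, "rz": 0, "claw": 0.6},
    {"dx": 0, "dy": 0, "dz": 0, "rx": 0, "ry": 0, "rz": 0, "claw": 0.6},
    {"dx": 0, "dy": 0, "dz": 0, "rx": 0, "ry": 0, "rz": 0, "claw": 0.6},
    {"dx": 0, "dy": 0, "dz": -0.2, "rx": 0, "ry": 0, "rz": 0, "claw": 0.6},
    {"dx": 0, "dy": 0, "dz": -0.3, "rx": 0, "ry": 0, "rz": 0, "claw": 0.6},
    {"dx": 0, "dy": 0, "dz": -0.3, "rx": 0, "ry": 0, "rz": 0, "claw": 0.6},
    {"dx": -0.3, "dy": 0, "dz": -0.3, "rx": 0, "ry": 0, "rz": 0, "claw": 0.2},
    {"dx": -0.4, "dy": 0, "dz": -0.1, "rx": 0, "ry": 0, "rz": 0, "claw": 0.2},
    {"dx": -0.4, "dy": 0, "dz": 0, "rx": 0, "ry": 0, "rz": 0, "claw": 0.2}
  ]
}}

```text
time_s: 21.8
ee_pos: [0.5374, 0.1294, 0.189]
eef_rot: [3.138, 0.0, 1.836]
force: [0.3, 0.5, -1.2]
grip_width: 0.058
grip_force: 0.0
```

```bash
cat > m.py <<'E'
from station import telemetry, viewer
from h import *
o=telemetry.get_obs()
for k in("time_s","ee_pos","eef_rot","grip_width","qpos"):print(k,np.round(o[k],4))
for n in("top","scene"):
    c=viewer.camera(n);W=cloud(c); slates(c)
    X,Y,Z=W[...,0],W[...,1],W[...,2]
    reg=(X>.3)&(X<.75)&(Y>.1)&(Y<.36)
    for lo,hi in((.078,.095),(.05,.07),(.018,.034)):
        m=(reg&(Z>lo)&(Z<hi)).astype(np.uint8);k,l,st,ce=cv2.connectedComponentsWithStats(m)
        for i in range(1,k):
            if st[i,4]>40: p=W[l==i]; print(n,lo,st[i,4],np.round(np.median(p,0)*1000),rect(p))
    # deck plane in caddy frame
    c15,s15=np.cos(.2635),np.sin(.2635);A=(X-.5209)*c15+(Y-.2399)*s15;B=-(X-.5209)*s15+(Y-.2399)*c15
    m=(A>0)&(A<110)&(A<.11)&(abs(B)<.05)&(Z<.04)&(Z>.015)
    if m.sum()>50:
        q,*_=np.linalg.lstsq(np.c_[A[m],B[m],np.ones(m.sum())],Z[m],rcond=None);print("deck plane",q,m.sum())
E
python3 m.py
```

```text
time_s 21.8
ee_pos [0.5374 0.1294 0.189 ]
eef_rot [3.1382e+00 4.0000e-04 1.8361e+00]
grip_width 0.058
qpos [ 0.1699  0.3331  1.5574 -0.      1.2477 -0.0954]
dark [292. 166.] 335 z 313.1 [606.1 147.1  63.8  28.3 -76.9]
dark [378. 197.] 655 z 8.9 [578.9 -71.4  86.6  55.6 -18.6]
dark [467. 196.] 680 z 9.0 [ 578.3 -308.    86.    57.8    2.4]
dark [310. 231.] 321 z 530.1 [444.  105.4  97.5  22.7 -86.5]
dark [374. 249.] 677 z 8.8 [442.3 -55.8  84.9  56.4   7.1]
dark [424. 249.] 683 z 8.9 [ 438.7 -188.7   86.    56.9  -15.3]
top 0.078 144 [642. 272.  88.] [643.5 271.5  99.9  11.  -75.4]
top 0.078 117 [508. 233.  88.] [507.1 234.2  58.5  12.2 -75.3]
top 0.05 48 [663. 240.  62.] [658.2 256.8  91.4   7.3 -77.7]
top 0.018 2959 [534. 256.  29.] [520.2 240.4 269.9 132.2  15. ]
deck plane [-0.00253303 -0.0049962   0.02894444] 1342
dark [292. 110.] 239 z 520.7 [451.2  70.2 153.7  14.2 -78.4]
dark [330. 156.] 396 z 445.7 [545.8  63.2  65.7  52.2 -60.8]
dark [341. 170.] 195 z 376.3 [553.3 106.2  69.8  41.9  48.3]
dark [337. 190.] 1332 z 311.3 [548.8  75.  177.3 165.4  15.2]
dark [337. 254.] 622 z 15.2 [536.8 176.7 274.2  26.9  15.3]
dark [267. 303.] 691 z 8.3 [443.2 -59.5  90.7  63.8   7.6]
dark [310. 329.] 753 z 8.4 [580.4 -75.3  90.7  62.4 -19.2]
dark [237. 341.] 787 z 8.3 [ 440.2 -192.9   91.6   61.6  -15.3]
dark [261. 406.] 1016 z 8.3 [ 580.  -311.8   90.8   62.1    2.6]
scene 0.078 83 [507. 230.  89.] [506.2 232.4  65.6  12.3 -73.6]
scene 0.078 88 [644. 266.  88.] [642.  268.7 104.    7.9 -74.8]
scene 0.05 100 [653. 256.  62.] [646.3 270.6 131.3  15.8 -75.7]
scene 0.018 2676 [538. 225.  28.] [520.1 238.8 274.3 141.7  15.3]
deck plane [-0.00018296  0.00047429  0.02872026] 978
```

```bash
cat > plan.py <<'E'
import sys,numpy as np
from station import telemetry
# usage: plan.py x y z yawdeg  (mm) : prints rows from the present pose, smooth profile
o=telemetry.get_obs();p0=o["ee_pos"];y0=o["eef_rot"][2]
a=[float(v) for v in sys.argv[1:5]];p1=np.array(a[:3])/1000
d=(np.deg2rad(a[3])-y0+np.pi)%(2*np.pi)-np.pi
L=np.linalg.norm(p1-p0)
n=max(3,int(np.ceil(1.35*L/.042)),int(np.ceil(1.35*abs(d)/.145)))
t=np.arange(n+1)/n
r=min(.3,.26); f=lambda t:np.where(t<r,t*t/2/r,np.where(t>1-r,1-r-(1-t)**2/2/r,t-r/2))/(1-r)
s=f(t); 
P0=p0.copy();Y=y0
print("n",n,"from",np.round(p0,4),round(float(np.rad2deg(y0)),2))
cp=p0.copy();cy=y0
for i in range(1,n+1):
    tp=p0+s[i]*(p1-p0);ty=y0+s[i]*d
    e=tp-cp;c,sn=np.cos(cy),np.sin(cy)
    u=[(e[0]*c+e[1]*sn)*10,(e[0]*sn-e[1]*c)*10,-e[2]*10]
    rz=-(ty-cy)/(np.pi/2)
    u=np.round(u,3);rz=round(rz,3)
    print(*u,rz)
    e=u/10;cp=cp+np.array([e[0]*c+e[1]*sn,e[0]*sn-e[1]*c,-e[2]]);cy=cy-rz*np.pi/2
E
python3 plan.py 442.8 -57.6 120 7.4
```

```text
n 16 from [0.5376 0.1268 0.1873] 104.93
-0.016 -0.014 0.007 0.011
-0.047 -0.042 0.02 0.033
-0.083 -0.065 0.035 0.055
-0.123 -0.08 0.047 0.077
-0.157 -0.078 0.057 0.091
-0.166 -0.054 0.057 0.092
-0.172 -0.03 0.057 0.091
-0.175 -0.005 0.057 0.092
-0.174 0.02 0.057 0.091
-0.17 0.045 0.056 0.092
-0.161 0.069 0.057 0.091
-0.149 0.09 0.057 0.092
-0.113 0.094 0.048 0.077
-0.073 0.077 0.034 0.055
-0.039 0.049 0.021 0.033
-0.012 0.017 0.006 0.011
```

Emit:
{"fn": "step_arm", "kwargs": {
  "plan": [
    {"dx": -0.016, "dy": -0.014, "dz": 0.007, "rx": 0, "ry": 0, "rz": 0.011, "claw": 0},
    {"dx": -0.047, "dy": -0.042, "dz": 0.02, "rx": 0, "ry": 0, "rz": 0.033, "claw": 0},
    {"dx": -0.083, "dy": -0.065, "dz": 0.035, "rx": 0, "ry": 0, "rz": 0.055, "claw": 0},
    {"dx": -0.123, "dy": -0.08, "dz": 0.047, "rx": 0, "ry": 0, "rz": 0.077, "claw": 0},
    {"dx": -0.157, "dy": -0.078, "dz": 0.057, "rx": 0, "ry": 0, "rz": 0.091, "claw": 0},
    {"dx": -0.166, "dy": -0.054, "dz": 0.057, "rx": 0, "ry": 0, "rz": 0.092, "claw": 0},
    {"dx": -0.172, "dy": -0.03, "dz": 0.057, "rx": 0, "ry": 0, "rz": 0.091, "claw": 0},
    {"dx": -0.175, "dy": -0.005, "dz": 0.057, "rx": 0, "ry": 0, "rz": 0.092, "claw": 0}
  ]
}}

```text
time_s: 22.7
ee_pos: [0.489, 0.0385, 0.1528]
eef_rot: [-3.141, 0.0, 0.979]
force: [0.2, 0.7, -0.4]
grip_width: 0.0938
grip_force: 0.0
```

Emit:
{"fn": "step_arm", "kwargs": {
  "plan": [
    {"dx": -0.174, "dy": 0.02, "dz": 0.057, "rx": 0, "ry": 0, "rz": 0.091, "claw": 0},
    {"dx": -0.17, "dy": 0.045, "dz": 0.056, "rx": 0, "ry": 0, "rz": 0.092, "claw": 0},
    {"dx": -0.161, "dy": 0.069, "dz": 0.057, "rx": 0, "ry": 0, "rz": 0.091, "claw": 0},
    {"dx": -0.149, "dy": 0.09, "dz": 0.057, "rx": 0, "ry": 0, "rz": 0.092, "claw": 0},
    {"dx": -0.113, "dy": 0.094, "dz": 0.048, "rx": 0, "ry": 0, "rz": 0.077, "claw": 0},
    {"dx": -0.073, "dy": 0.077, "dz": 0.034, "rx": 0, "ry": 0, "rz": 0.055, "claw": 0},
    {"dx": -0.039, "dy": 0.049, "dz": 0.021, "rx": 0, "ry": 0, "rz": 0.033, "claw": 0},
    {"dx": -0.012, "dy": 0.017, "dz": 0.006, "rx": 0, "ry": 0, "rz": 0.011, "claw": 0},
    {"dx": 0, "dy": 0, "dz": 0, "rx": 0, "ry": 0, "rz": 0, "claw": 0},
    {"dx": 0, "dy": 0, "dz": 0, "rx": 0, "ry": 0, "rz": 0, "claw": 0}
  ]
}}

```text
time_s: 23.7
ee_pos: [0.4427, -0.0539, 0.1197]
eef_rot: [3.142, -0.0, 0.134]
force: [0.1, 0.1, -1.0]
grip_width: 0.0938
grip_force: 0.0
```

```bash
python3 m.py|grep -v deck|grep " 8\.\|ee_pos\|rot"
```

```text
ee_pos [ 0.4427 -0.0539  0.1197]
eef_rot [ 3.1416e+00 -1.0000e-04  1.3400e-01]
dark [467. 196.] 687 z 8.8 [ 578.4 -308.4   86.    58.4    4.2]
top 0.05 43 [643. 313.  61.] [646.  299.3  83.    8.4 -74.1]
dark [310. 329.] 755 z 8.5 [580.4 -75.5  90.9  62.3 -19.3]
dark [237. 341.] 794 z 8.4 [ 440.3 -193.    91.7   61.4  -15.3]
dark [261. 406.] 1019 z 8.2 [ 579.9 -311.7   90.8   62.1    2.6]
```

Emit:
{"fn": "step_arm", "kwargs": {
  "plan": [
    {"dx": -0.005, "dy": 0.037, "dz": 0.2, "rx": 0, "ry": 0, "rz": 0, "claw": 0},
    {"dx": 0, "dy": 0, "dz": 0.3, "rx": 0, "ry": 0, "rz": 0, "claw": 0},
    {"dx": 0, "dy": 0, "dz": 0.25, "rx": 0, "ry": 0, "rz": 0, "claw": 0},
    {"dx": 0, "dy": 0, "dz": 0.15, "rx": 0, "ry": 0, "rz": 0, "claw": 0},
    {"dx": 0, "dy": 0, "dz": 0.08, "rx": 0, "ry": 0, "rz": 0, "claw": 0},
    {"dx": 0, "dy": 0, "dz": 0, "rx": 0, "ry": 0, "rz": 0, "claw": 0},
    {"dx": 0, "dy": 0, "dz": 0, "rx": 0, "ry": 0, "rz": 0, "claw": 0}
  ],
  "grip_force": 30
}}

```text
time_s: 24.5
ee_pos: [0.4429, -0.0582, 0.0223]
eef_rot: [3.141, -0.001, 0.133]
force: [-0.5, 0.1, -0.1]
grip_width: 0.0936
grip_force: 0.0
```

Emit:
{"fn": "step_arm", "kwargs": {
  "plan": [
    {"dx": 0, "dy": 0, "dz": 0.025, "rx": 0, "ry": 0, "rz": 0, "claw": 0.3},
    {"dx": 0, "dy": 0, "dz": 0, "rx": 0, "ry": 0, "rz": 0, "claw": 1},
    {"dx": 0, "dy": 0, "dz": 0, "rx": 0, "ry": 0, "rz": 0, "claw": 1},
    {"dx": 0, "dy": 0, "dz": 0, "rx": 0, "ry": 0, "rz": 0, "claw": 1},
    {"dx": 0, "dy": 0, "dz": 0, "rx": 0, "ry": 0, "rz": 0, "claw": 1},
    {"dx": 0, "dy": 0, "dz": 0, "rx": 0, "ry": 0, "rz": 0, "claw": 1},
    {"dx": 0, "dy": 0, "dz": 0, "rx": 0, "ry": 0, "rz": 0, "claw": 1},
    {"dx": 0, "dy": 0, "dz": 0, "rx": 0, "ry": 0, "rz": 0, "claw": 1}
  ]
}}

```text
time_s: 25.3
ee_pos: [0.4426, -0.0582, 0.0193]
eef_rot: [3.142, -0.0, 0.132]
force: [-1.3, 0.4, 4.3]
grip_width: 0.0593
grip_force: 30.0
```

Emit:
{"fn": "step_arm", "kwargs": {
  "plan": [
    {"dx": 0, "dy": 0, "dz": -0.1, "rx": 0, "ry": 0, "rz": 0, "claw": 1},
    {"dx": 0, "dy": 0, "dz": -0.3, "rx": 0, "ry": 0, "rz": 0, "claw": 1},
    {"dx": 0, "dy": 0, "dz": -0.4, "rx": 0, "ry": 0, "rz": 0, "claw": 1},
    {"dx": 0, "dy": 0, "dz": -0.3, "rx": 0, "ry": 0, "rz": 0, "claw": 1},
    {"dx": 0, "dy": 0, "dz": -0.15, "rx": 0, "ry": 0, "rz": 0, "claw": 1},
    {"dx": 0, "dy": 0, "dz": 0, "rx": 0, "ry": 0, "rz": 0, "claw": 1},
    {"dx": 0, "dy": 0, "dz": 0, "rx": 0, "ry": 0, "rz": 0, "claw": 1}
  ]
}}

```text
time_s: 26.0
ee_pos: [0.4422, -0.0581, 0.1438]
eef_rot: [-3.142, 0.0, 0.132]
force: [0.3, -0.6, -2.4]
grip_width: 0.0591
grip_force: 30.0
```

```bash
python3 plan.py 589.6 255.8 145 15.1; python3 -c "
from station import telemetry as t;o=t.get_obs();print(o['grip_width'],o['grip_force'],o['force'])"
```

```text
n 12 from [ 0.4422 -0.0581  0.1438] 7.58
0.034 -0.053 -0.0 -0.002
0.102 -0.157 -0.001 -0.004
0.172 -0.262 -0.001 -0.008
0.217 -0.323 -0.001 -0.009
0.223 -0.321 -0.002 -0.009
0.228 -0.317 -0.001 -0.01
0.232 -0.314 -0.001 -0.009
0.237 -0.311 -0.002 -0.01
0.241 -0.306 -0.001 -0.009
0.197 -0.243 -0.001 -0.008
0.12 -0.144 -0.001 -0.004
0.04 -0.048 0.0 -0.002
0.05912913575721172 29.999739825725555 [ 0.30122648 -0.64815641 -2.43477027]
```

Emit:
{"fn": "step_arm", "kwargs": {
  "plan": [
    {"dx": 0.034, "dy": -0.053, "dz": 0, "rx": 0, "ry": 0, "rz": -0.002, "claw": 1},
    {"dx": 0.102, "dy": -0.157, "dz": 0, "rx": 0, "ry": 0, "rz": -0.004, "claw": 1},
    {"dx": 0.172, "dy": -0.262, "dz": 0, "rx": 0, "ry": 0, "rz": -0.008, "claw": 1},
    {"dx": 0.217, "dy": -0.323, "dz": 0, "rx": 0, "ry": 0, "rz": -0.009, "claw": 1},
    {"dx": 0.223, "dy": -0.321, "dz": 0, "rx": 0, "ry": 0, "rz": -0.009, "claw": 1},
    {"dx": 0.228, "dy": -0.317, "dz": 0, "rx": 0, "ry": 0, "rz": -0.01, "claw": 1},
    {"dx": 0.232, "dy": -0.314, "dz": 0, "rx": 0, "ry": 0, "rz": -0.009, "claw": 1},
    {"dx": 0.237, "dy": -0.311, "dz": 0, "rx": 0, "ry": 0, "rz": -0.01, "claw": 1},
    {"dx": 0.241, "dy": -0.306, "dz": 0, "rx": 0, "ry": 0, "rz": -0.009, "claw": 1},
    {"dx": 0.197, "dy": -0.243, "dz": 0, "rx": 0, "ry": 0, "rz": -0.008, "claw": 1}
  ]
}}

```text
time_s: 27.0
ee_pos: [0.5792, 0.2355, 0.1424]
eef_rot: [3.142, 0.002, 0.256]
force: [-0.0, -1.2, -1.2]
grip_width: 0.0593
grip_force: 30.0
```

Emit:
{"fn": "step_arm", "kwargs": {
  "plan": [
    {"dx": 0.12, "dy": -0.144, "dz": 0, "rx": 0, "ry": 0, "rz": -0.004, "claw": 1},
    {"dx": 0.04, "dy": -0.048, "dz": 0, "rx": 0, "ry": 0, "rz": -0.002, "claw": 1},
    {"dx": 0, "dy": 0, "dz": 0, "rx": 0, "ry": 0, "rz": 0, "claw": 1},
    {"dx": 0, "dy": 0, "dz": 0, "rx": 0, "ry": 0, "rz": 0, "claw": 1},
    {"dx": 0, "dy": 0, "dz": 0, "rx": 0, "ry": 0, "rz": 0, "claw": 1}
  ]
}}

```text
time_s: 27.5
ee_pos: [0.5897, 0.2549, 0.1441]
eef_rot: [3.142, 0.0, 0.263]
force: [-0.1, 0.0, -1.3]
grip_width: 0.0592
grip_force: 30.0
```

```bash
python3 plan.py 589.6 255.8 60 15.1
python3 - <<'E'
from station import viewer
import cv2
c=viewer.camera("scene")
cv2.imwrite("pics/s4.png",cv2.resize(c["img"][140:290,270:440,::-1],None,fx=4,fy=4,interpolation=3))
E
```

```text
n 3 from [0.5897 0.2549 0.1441] 15.08
0.0 -0.003 0.231 -0.0
0.001 -0.004 0.379 -0.0
0.0 -0.002 0.231 -0.0
```

View pics/s4.png

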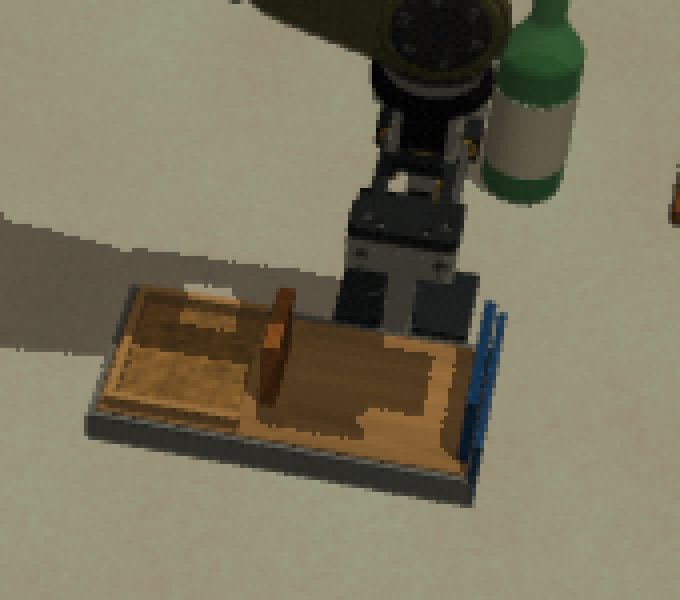

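Emit:
{"fn": "step_arm", "kwargs": {
  "plan": [
    {"dx": 0, "dy": -0.005, "dz": 0.2, "rx": 0, "ry": 0, "rz": 0, "claw": 1},
    {"dx": 0, "dy": 0, "dz": 0.3, "rx": 0, "ry": 0, "rz": 0, "claw": 1},
    {"dx": 0, "dy": 0, "dz": 0.25, "rx": 0, "ry": 0, "rz": 0, "claw": 1},
    {"dx": 0, "dy": 0, "dz": 0.13, "rx": 0, "ry": 0, "rz": 0, "claw": 1},
    {"dx": 0, "dy": 0, "dz": 0.05, "rx": 0, "ry": 0, "rz": 0, "claw": 1},
    {"dx": 0, "dy": 0, "dz": 0, "rx": 0, "ry": 0, "rz": 0, "claw": 1},
    {"dx": 0, "dy": 0, "dz": 0.01, "rx": 0, "ry": 0, "rz": 0, "claw": 1},
    {"dx": 0, "dy": 0, "dz": 0.01, "rx": 0, "ry": 0, "rz": 0, "claw": 1},
    {"dx": 0, "dy": 0, "dz": 0, "rx": 0, "ry": 0, "rz": 0, "claw": 1}
  ],
  "grip_force": 15
}}

```text
time_s: 28.45
ee_pos: [0.5899, 0.2563, 0.0498]
eef_rot: [-3.142, -0.001, 0.264]
force: [-0.2, -0.2, -1.2]
grip_width: 0.0598
grip_force: 15.0
```

Emit:
{"fn": "step_arm", "kwargs": {
  "plan": [
    {"dx": 0, "dy": 0, "dz": 0.015, "rx": 0, "ry": 0, "rz": 0, "claw": 1},
    {"dx": 0.02, "dy": 0, "dz": 0, "rx": 0, "ry": 0, "rz": 0, "claw": 1},
    {"dx": 0.02, "dy": 0, "dz": 0, "rx": 0, "ry": 0, "rz": 0, "claw": 1},
    {"dx": 0.01, "dy": 0, "dz": 0, "rx": 0, "ry": 0, "rz": 0, "claw": 1},
    {"dx": 0, "dy": 0, "dz": 0, "rx": 0, "ry": 0, "rz": 0, "claw": 1}
  ]
}}

```text
time_s: 28.95
ee_pos: [0.5947, 0.2575, 0.0476]
eef_rot: [3.142, 0.0, 0.264]
force: [-0.2, -0.0, -0.5]
grip_width: 0.0598
grip_force: 15.0
```

Emit:
{"fn": "step_arm", "kwargs": {
  "plan": [
    {"dx": 0.015, "dy": 0, "dz": 0, "rx": 0, "ry": 0, "rz": 0, "claw": 1},
    {"dx": 0.015, "dy": 0, "dz": 0, "rx": 0, "ry": 0, "rz": 0, "claw": 1},
    {"dx": 0, "dy": 0, "dz": 0, "rx": 0, "ry": 0, "rz": 0, "claw": 1}
  ]
}}

```text
time_s: 29.25
ee_pos: [0.597, 0.2583, 0.0475]
eef_rot: [3.142, 0.002, 0.264]
force: [-5.4, -0.7, 0.8]
grip_width: 0.06
grip_force: 15.0
```

Emit:
{"fn": "step_arm", "kwargs": {
  "plan": [
    {"dx": 0, "dy": 0, "dz": 0, "rx": 0, "ry": 0, "rz": 0, "claw": 0.3},
    {"dx": 0, "dy": 0, "dz": 0, "rx": 0, "ry": 0, "rz": 0, "claw": 0.3},
    {"dx": 0, "dy": 0, "dz": 0, "rx": 0, "ry": 0, "rz": 0, "claw": 0.3},
    {"dx": 0, "dy": 0, "dz": -0.15, "rx": 0, "ry": 0, "rz": 0, "claw": 0.3},
    {"dx": 0, "dy": 0, "dz": -0.3, "rx": 0, "ry": 0, "rz": 0, "claw": 0.3},
    {"dx": 0, "dy": 0, "dz": -0.3, "rx": 0, "ry": 0, "rz": 0, "claw": 0.3},
    {"dx": 0, "dy": 0, "dz": -0.15, "rx": 0, "ry": 0, "rz": 0, "claw": 0.3},
    {"dx": 0, "dy": 0, "dz": 0, "rx": 0, "ry": 0, "rz": 0, "claw": 0},
    {"dx": 0, "dy": 0, "dz": 0, "rx": 0, "ry": 0, "rz": 0, "claw": 0}
  ]
}}

```text
time_s: 30.15
ee_pos: [0.5971, 0.2582, 0.1368]
eef_rot: [3.142, 0.001, 0.264]
force: [-1.0, -0.5, -0.3]
grip_width: 0.0786
grip_force: 0.0
```

```bash
python3 m.py|grep "dark\|ee_pos\|deck"; python3 plan.py 579.7 -73.4 110 -19
```

```text
ee_pos [0.5971 0.2582 0.1368]
dark [274. 169.] 394 z 260.7 [612.2 189.   67.5  33.2  14.9]
dark [378. 198.] 645 z 9.1 [579.1 -72.   86.1  54.8 -19.1]
dark [467. 196.] 679 z 8.9 [ 578.5 -308.1   85.9   57.3    3.4]
dark [247. 202.] 388 z 475.4 [505.  221.5 112.8  32.1 -69.9]
dark [424. 249.] 679 z 8.8 [ 438.6 -189.    86.    56.2  -15.3]
dark [196.  66.] 1663 z 578.9 [243.8  43.2 199.6  91.9 -48.9]
dark [344. 113.] 197 z 468.9 [519.1 185.8 159.4  13.7 -74.1]
dark [383. 150.] 375 z 393.8 [614.8 200.8  69.8  54.3 -67.6]
dark [374. 198.] 853 z 256.1 [611.9 191.3 210.8  67.9 -75.8]
dark [371. 239.] 479 z 36.3 [596.6 254.8  88.   63.7  14.5]
dark [340. 255.] 551 z 14.0 [537.3 176.3 273.5  21.1  15.2]
dark [310. 329.] 753 z 8.4 [580.4 -75.4  90.9  62.3 -19.3]
dark [237. 341.] 788 z 8.5 [ 440.3 -193.    91.6   61.4  -15.3]
dark [261. 406.] 1021 z 8.0 [ 579.9 -311.7   90.8   62.1    2.6]
deck plane [0.04893128 0.00380676 0.02908273] 948
n 11 from [0.5969 0.2581 0.1359] 15.14
-0.022 0.068 0.006 0.008
-0.064 0.204 0.016 0.025
-0.093 0.343 0.028 0.04
-0.081 0.399 0.032 0.047
-0.052 0.405 0.032 0.046
-0.023 0.407 0.032 0.047
0.008 0.407 0.031 0.047
0.038 0.406 0.032 0.046
0.058 0.351 0.028 0.041
0.048 0.208 0.017 0.024
0.019 0.069 0.005 0.008
```

Emit:
{"fn": "step_arm", "kwargs": {
  "plan": [
    {"dx": -0.022, "dy": 0.068, "dz": 0, "rx": 0, "ry": 0, "rz": 0.008, "claw": 0},
    {"dx": -0.064, "dy": 0.204, "dz": 0, "rx": 0, "ry": 0, "rz": 0.025, "claw": 0},
    {"dx": -0.093, "dy": 0.343, "dz": 0, "rx": 0, "ry": 0, "rz": 0.04, "claw": 0},
    {"dx": -0.081, "dy": 0.399, "dz": 0, "rx": 0, "ry": 0, "rz": 0.047, "claw": 0},
    {"dx": -0.052, "dy": 0.405, "dz": 0, "rx": 0, "ry": 0, "rz": 0.046, "claw": 0},
    {"dx": -0.023, "dy": 0.407, "dz": 0.06, "rx": 0, "ry": 0, "rz": 0.047, "claw": 0},
    {"dx": 0.008, "dy": 0.407, "dz": 0.06, "rx": 0, "ry": 0, "rz": 0.047, "claw": 0},
    {"dx": 0.038, "dy": 0.406, "dz": 0.06, "rx": 0, "ry": 0, "rz": 0.046, "claw": 0},
    {"dx": 0.058, "dy": 0.351, "dz": 0.06, "rx": 0, "ry": 0, "rz": 0.041, "claw": 0},
    {"dx": 0.048, "dy": 0.208, "dz": 0.02, "rx": 0, "ry": 0, "rz": 0.024, "claw": 0}
  ]
}}

```text
time_s: 31.25
ee_pos: [0.5795, -0.0688, 0.1103]
eef_rot: [3.141, 0.002, -0.324]
force: [-0.1, 0.9, -0.2]
grip_width: 0.0937
grip_force: 0.0
```

Emit:
{"fn": "step_arm", "kwargs": {
  "plan": [
    {"dx": 0.019, "dy": 0.069, "dz": 0, "rx": 0, "ry": 0, "rz": 0.008, "claw": 0},
    {"dx": 0, "dy": 0, "dz": 0, "rx": 0, "ry": 0, "rz": 0, "claw": 0},
    {"dx": 0, "dy": 0, "dz": 0, "rx": 0, "ry": 0, "rz": 0, "claw": 0},
    {"dx": 0, "dy": 0, "dz": 0, "rx": 0, "ry": 0, "rz": 0, "claw": 0}
  ]
}}

```text
time_s: 31.65
ee_pos: [0.5804, -0.0721, 0.1117]
eef_rot: [-3.142, -0.0, -0.329]
force: [0.6, 0.3, -0.7]
grip_width: 0.0937
grip_force: 0.0
```

```bash
python3 plan.py 579.7 -73.4 50 -19;python3 - <<'E'
from station import viewer
from h import *
c=viewer.camera("scene");slates(c)
E
```

```text
n 3 from [ 0.5804 -0.0721  0.1117] -18.86
-0.001 0.004 0.17 0.0
-0.001 0.007 0.278 0.001
-0.0 0.004 0.169 0.001
dark [143.  83.] 428 z 602.6 [212.3 -82.8 169.9  25.7 -43.6]
dark [272. 186.] 294 z 457.9 [495.3 -90.6 139.1  18.9  85.2]
dark [371. 238.] 491 z 36.6 [596.4 255.   87.9  61.3  14.9]
dark [293. 245.] 309 z 370.0 [ 567.5 -132.9   65.4   32.5  -41. ]
dark [316. 276.] 1939 z 233.3 [608.4 -61.4 264.4 124.7  63.3]
dark [310. 329.] 746 z 8.3 [579.7 -74.6  92.5  63.1 -19.3]
dark [237. 341.] 794 z 8.4 [ 440.2 -193.1   91.3   61.6  -15.7]
dark [261. 406.] 1024 z 8.3 [ 580.  -311.8   90.8   62.1    2.6]
```

Emit:
{"fn": "step_arm", "kwargs": {
  "plan": [
    {"dx": -0.002, "dy": 0.015, "dz": 0.2, "rx": 0, "ry": 0, "rz": 0.002, "claw": 0},
    {"dx": 0, "dy": 0, "dz": 0.3, "rx": 0, "ry": 0, "rz": 0, "claw": 0},
    {"dx": 0, "dy": 0, "dz": 0.22, "rx": 0, "ry": 0, "rz": 0, "claw": 0},
    {"dx": 0, "dy": 0, "dz": 0.12, "rx": 0, "ry": 0, "rz": 0, "claw": 0},
    {"dx": 0, "dy": 0, "dz": 0.06, "rx": 0, "ry": 0, "rz": 0, "claw": 0},
    {"dx": 0, "dy": 0, "dz": 0.02, "rx": 0, "ry": 0, "rz": 0, "claw": 0},
    {"dx": 0, "dy": 0, "dz": 0, "rx": 0, "ry": 0, "rz": 0, "claw": 0.3},
    {"dx": 0, "dy": 0, "dz": 0, "rx": 0, "ry": 0, "rz": 0, "claw": 0.3}
  ],
  "grip_force": 30
}}

```text
time_s: 32.5
ee_pos: [0.5801, -0.0746, 0.0206]
eef_rot: [-3.141, -0.001, -0.334]
force: [0.2, -0.4, 0.0]
grip_width: 0.0811
grip_force: 0.0
```

Emit:
{"fn": "step_arm", "kwargs": {
  "plan": [
    {"dx": 0, "dy": 0, "dz": 0, "rx": 0, "ry": 0, "rz": 0, "claw": 1},
    {"dx": 0, "dy": 0, "dz": 0, "rx": 0, "ry": 0, "rz": 0, "claw": 1},
    {"dx": 0, "dy": 0, "dz": 0, "rx": 0, "ry": 0, "rz": 0, "claw": 1},
    {"dx": 0, "dy": 0, "dz": 0, "rx": 0, "ry": 0, "rz": 0, "claw": 1},
    {"dx": 0, "dy": 0, "dz": 0, "rx": 0, "ry": 0, "rz": 0, "claw": 1},
    {"dx": 0, "dy": 0, "dz": 0, "rx": 0, "ry": 0, "rz": 0, "claw": 1}
  ]
}}

```text
time_s: 33.1
ee_pos: [0.5798, -0.0745, 0.02]
eef_rot: [-3.141, -0.001, -0.334]
force: [-0.7, 2.0, 5.4]
grip_width: 0.0594
grip_force: 30.0
```

Emit:
{"fn": "step_arm", "kwargs": {
  "plan": [
    {"dx": 0, "dy": 0, "dz": -0.1, "rx": 0, "ry": 0, "rz": 0, "claw": 1},
    {"dx": 0, "dy": 0, "dz": -0.3, "rx": 0, "ry": 0, "rz": 0, "claw": 1},
    {"dx": 0, "dy": 0, "dz": -0.4, "rx": 0, "ry": 0, "rz": 0, "claw": 1},
    {"dx": 0, "dy": 0, "dz": -0.3, "rx": 0, "ry": 0, "rz": 0, "claw": 1},
    {"dx": 0, "dy": 0, "dz": -0.15, "rx": 0, "ry": 0, "rz": 0, "claw": 1},
    {"dx": 0, "dy": 0, "dz": 0, "rx": 0, "ry": 0, "rz": 0, "claw": 1},
    {"dx": 0, "dy": 0, "dz": 0, "rx": 0, "ry": 0, "rz": 0, "claw": 1},
    {"dx": 0, "dy": 0, "dz": 0, "rx": 0, "ry": 0, "rz": 0, "claw": 1}
  ]
}}

```text
time_s: 33.9
ee_pos: [0.5788, -0.0744, 0.1427]
eef_rot: [3.141, 0.003, -0.334]
force: [-0.2, -0.8, -0.9]
grip_width: 0.0599
grip_force: 30.0
```

```bash
python3 plan.py 591.2 256.7 144 15.1
```

```text
n 11 from [ 0.5788 -0.0744  0.1427] -19.15
-0.021 -0.068 -0.0 -0.008
-0.06 -0.205 -0.001 -0.025
-0.086 -0.344 -0.001 -0.04
-0.074 -0.4 -0.002 -0.047
-0.044 -0.405 -0.002 -0.047
-0.014 -0.407 -0.001 -0.047
0.016 -0.406 -0.002 -0.046
0.046 -0.405 -0.001 -0.047
0.065 -0.348 -0.002 -0.041
0.053 -0.207 -0.001 -0.024
0.02 -0.069 0.0 -0.009
```

Emit:
{"fn": "step_arm", "kwargs": {
  "plan": [
    {"dx": -0.021, "dy": -0.068, "dz": 0, "rx": 0, "ry": 0, "rz": -0.008, "claw": 1},
    {"dx": -0.06, "dy": -0.205, "dz": 0, "rx": 0, "ry": 0, "rz": -0.025, "claw": 1},
    {"dx": -0.086, "dy": -0.344, "dz": 0, "rx": 0, "ry": 0, "rz": -0.04, "claw": 1},
    {"dx": -0.074, "dy": -0.4, "dz": 0, "rx": 0, "ry": 0, "rz": -0.047, "claw": 1},
    {"dx": -0.044, "dy": -0.405, "dz": 0, "rx": 0, "ry": 0, "rz": -0.047, "claw": 1},
    {"dx": -0.014, "dy": -0.407, "dz": 0, "rx": 0, "ry": 0, "rz": -0.047, "claw": 1},
    {"dx": 0.016, "dy": -0.406, "dz": 0, "rx": 0, "ry": 0, "rz": -0.046, "claw": 1},
    {"dx": 0.046, "dy": -0.405, "dz": 0, "rx": 0, "ry": 0, "rz": -0.047, "claw": 1},
    {"dx": 0.065, "dy": -0.348, "dz": 0, "rx": 0, "ry": 0, "rz": -0.041, "claw": 1},
    {"dx": 0.053, "dy": -0.207, "dz": 0, "rx": 0, "ry": 0, "rz": -0.024, "claw": 1}
  ]
}}

```text
time_s: 34.9
ee_pos: [0.5908, 0.2525, 0.1435]
eef_rot: [-3.141, 0.001, 0.255]
force: [0.6, -0.1, -0.4]
grip_width: 0.0593
grip_force: 30.0
```

Emit:
{"fn": "step_arm", "kwargs": {
  "plan": [
    {"dx": 0.02, "dy": -0.069, "dz": 0, "rx": 0, "ry": 0, "rz": -0.009, "claw": 1},
    {"dx": 0, "dy": 0, "dz": 0, "rx": 0, "ry": 0, "rz": 0, "claw": 1},
    {"dx": 0, "dy": 0, "dz": 0, "rx": 0, "ry": 0, "rz": 0, "claw": 1},
    {"dx": 0, "dy": 0, "dz": 0, "rx": 0, "ry": 0, "rz": 0, "claw": 1}
  ]
}}

```text
time_s: 35.3
ee_pos: [0.5921, 0.2555, 0.1446]
eef_rot: [3.141, 0.0, 0.262]
force: [0.4, -0.6, -0.9]
grip_width: 0.0593
grip_force: 30.0
```

```bash
python3 plan.py 591.2 256.7 60 15.1; python3 -c "
from station import telemetry as t;o=t.get_obs();print(o['grip_width'],o['grip_force'],o['force'])"
```

```text
n 3 from [0.5921 0.2555 0.1446] 15.03
-0.002 -0.004 0.232 -0.0
-0.002 -0.006 0.382 -0.001
-0.002 -0.004 0.232 0.0
0.05928509435042827 29.99959409236908 [ 0.41226264 -0.64519582 -0.89144654]
```

Emit:
{"fn": "step_arm", "kwargs": {
  "plan": [
    {"dx": -0.006, "dy": -0.013, "dz": 0.2, "rx": 0, "ry": 0, "rz": -0.001, "claw": 1},
    {"dx": 0, "dy": 0, "dz": 0.3, "rx": 0, "ry": 0, "rz": 0, "claw": 1},
    {"dx": 0, "dy": 0, "dz": 0.2, "rx": 0, "ry": 0, "rz": 0, "claw": 1},
    {"dx": 0, "dy": 0, "dz": 0.12, "rx": 0, "ry": 0, "rz": 0, "claw": 1},
    {"dx": 0, "dy": 0, "dz": 0.05, "rx": 0, "ry": 0, "rz": 0, "claw": 1},
    {"dx": 0, "dy": 0, "dz": 0, "rx": 0, "ry": 0, "rz": 0, "claw": 1},
    {"dx": 0, "dy": 0, "dz": 0, "rx": 0, "ry": 0, "rz": 0, "claw": 1}
  ],
  "grip_force": 15
}}

```text
time_s: 36.0
ee_pos: [0.5916, 0.2578, 0.0588]
eef_rot: [-3.141, -0.002, 0.266]
force: [-0.3, -0.4, -0.8]
grip_width: 0.0599
grip_force: 15.0
```

```bash
python3 plan.py 591.2 256.7 56.2 15.1
```

```text
n 3 from [0.5916 0.2578 0.0588] 15.21
-0.002 0.003 0.007 0.0
-0.003 0.004 0.012 0.001
-0.002 0.002 0.007 0.0
```

Emit:
{"fn": "step_arm", "kwargs": {
  "plan": [
    {"dx": 0, "dy": 0.008, "dz": 0.015, "rx": 0, "ry": 0, "rz": 0.001, "claw": 1},
    {"dx": 0, "dy": 0, "dz": 0.012, "rx": 0, "ry": 0, "rz": 0, "claw": 1},
    {"dx": 0.02, "dy": 0, "dz": 0, "rx": 0, "ry": 0, "rz": 0, "claw": 1},
    {"dx": 0.02, "dy": 0, "dz": 0, "rx": 0, "ry": 0, "rz": 0, "claw": 1},
    {"dx": 0, "dy": 0, "dz": 0, "rx": 0, "ry": 0, "rz": 0, "claw": 1}
  ]
}}

```text
time_s: 36.5
ee_pos: [0.5954, 0.2582, 0.0561]
eef_rot: [-3.141, -0.001, 0.264]
force: [-2.7, -1.4, 6.2]
grip_width: 0.0594
grip_force: 15.0
```

Emit:
{"fn": "step_arm", "kwargs": {
  "plan": [
    {"dx": 0.015, "dy": 0, "dz": 0, "rx": 0, "ry": 0, "rz": 0, "claw": 1},
    {"dx": 0, "dy": 0, "dz": 0, "rx": 0, "ry": 0, "rz": 0, "claw": 1},
    {"dx": 0, "dy": 0, "dz": 0, "rx": 0, "ry": 0, "rz": 0, "claw": 1}
  ]
}}

```text
time_s: 36.8
ee_pos: [0.5967, 0.2586, 0.0561]
eef_rot: [-3.141, -0.001, 0.264]
force: [-4.0, -1.6, 5.8]
grip_width: 0.0599
grip_force: 15.0
```

Emit:
{"fn": "step_arm", "kwargs": {
  "plan": [
    {"dx": 0.015, "dy": 0, "dz": -0.005, "rx": 0, "ry": 0, "rz": 0, "claw": 1},
    {"dx": 0, "dy": 0, "dz": 0, "rx": 0, "ry": 0, "rz": 0, "claw": 1},
    {"dx": 0, "dy": 0, "dz": 0, "rx": 0, "ry": 0, "rz": 0, "claw": 1}
  ]
}}

```text
time_s: 37.1
ee_pos: [0.5982, 0.2589, 0.056]
eef_rot: [-3.141, -0.001, 0.264]
force: [-2.7, -0.1, 5.9]
grip_width: 0.06
grip_force: 15.0
```

Emit:
{"fn": "step_arm", "kwargs": {
  "plan": [
    {"dx": 0.015, "dy": 0, "dz": -0.005, "rx": 0, "ry": 0, "rz": 0, "claw": 1},
    {"dx": 0.01, "dy": 0, "dz": 0, "rx": 0, "ry": 0, "rz": 0, "claw": 1},
    {"dx": 0, "dy": 0, "dz": 0, "rx": 0, "ry": 0, "rz": 0, "claw": 1}
  ]
}}

```text
time_s: 37.4
ee_pos: [0.5988, 0.2591, 0.056]
eef_rot: [3.141, 0.005, 0.264]
force: [-16.3, -4.4, 11.2]
grip_width: 0.0595
grip_force: 15.0
```

Emit:
{"fn": "step_arm", "kwargs": {
  "plan": [
    {"dx": 0, "dy": 0, "dz": 0, "rx": 0, "ry": 0, "rz": 0, "claw": 0.3},
    {"dx": 0, "dy": 0, "dz": 0, "rx": 0, "ry": 0, "rz": 0, "claw": 0.3},
    {"dx": 0, "dy": 0, "dz": 0, "rx": 0, "ry": 0, "rz": 0, "claw": 0.3},
    {"dx": 0, "dy": 0, "dz": -0.15, "rx": 0, "ry": 0, "rz": 0, "claw": 0.3},
    {"dx": 0, "dy": 0, "dz": -0.3, "rx": 0, "ry": 0, "rz": 0, "claw": 0.3},
    {"dx": 0, "dy": 0, "dz": -0.3, "rx": 0, "ry": 0, "rz": 0, "claw": 0.3},
    {"dx": 0, "dy": 0, "dz": -0.1, "rx": 0, "ry": 0, "rz": 0, "claw": 0.3},
    {"dx": 0, "dy": 0, "dz": 0, "rx": 0, "ry": 0, "rz": 0, "claw": 0},
    {"dx": 0, "dy": 0, "dz": 0, "rx": 0, "ry": 0, "rz": 0, "claw": 0}
  ]
}}

```text
time_s: 38.3
ee_pos: [0.6, 0.2593, 0.1399]
eef_rot: [3.141, 0.001, 0.264]
force: [-0.7, 0.2, -0.6]
grip_width: 0.0785
grip_force: 0.0
```

```bash
python3 plan.py 439.9 -190.9 110 -15.4;python3 - <<'E'
from station import viewer
from h import *
for n in("scene","top"):
  c=viewer.camera(n);slates(c)
E
```

```text
n 16 from [0.6    0.2593 0.1399] 15.14
-0.028 0.04 0.003 0.003
-0.082 0.12 0.009 0.011
-0.134 0.202 0.015 0.017
-0.179 0.288 0.022 0.024
-0.2 0.35 0.025 0.029
-0.184 0.359 0.025 0.028
-0.168 0.366 0.025 0.029
-0.152 0.375 0.025 0.029
-0.134 0.38 0.026 0.028
-0.117 0.386 0.025 0.029
-0.1 0.391 0.025 0.029
-0.081 0.394 0.025 0.028
-0.054 0.336 0.022 0.024
-0.03 0.24 0.015 0.018
-0.013 0.145 0.009 0.01
-0.004 0.049 0.003 0.003
dark [196.  67.] 1695 z 578.2 [244.2  42.2 200.1  92.6 -48.3]
dark [344. 116.] 230 z 465.6 [520.  179.9 190.4  16.7 -76. ]
dark [385. 148.] 349 z 397.6 [619.  202.4  68.4  55.  -60.9]
dark [376. 197.] 829 z 258.5 [615.9 188.3 201.9  67.5 -70.9]
dark [371. 237.] 521 z 44.3 [596.6 251.7  87.1  68.7  17.1]
dark [340. 255.] 554 z 14.2 [537.4 176.  273.5  21.6  15.1]
dark [237. 341.] 794 z 8.4 [ 440.3 -192.9   91.6   61.6  -15.3]
dark [261. 406.] 1024 z 8.2 [ 579.9 -311.7   90.8   62.1    2.6]
dark [273. 168.] 400 z 263.5 [614.5 189.7  69.   32.8  14.9]
dark [467. 196.] 674 z 8.6 [ 578.3 -308.3   85.3   57.6    3. ]
dark [250. 198.] 326 z 478.9 [513.9 215.4 100.5  23.6 -78.7]
dark [424. 249.] 672 z 8.8 [ 439.3 -188.8   86.    56.2  -15.3]
```

Emit:
{"fn": "step_arm", "kwargs": {
  "plan": [
    {"dx": -0.028, "dy": 0.04, "dz": 0, "rx": 0, "ry": 0, "rz": 0.003, "claw": 0},
    {"dx": -0.082, "dy": 0.12, "dz": 0, "rx": 0, "ry": 0, "rz": 0.011, "claw": 0},
    {"dx": -0.134, "dy": 0.202, "dz": 0, "rx": 0, "ry": 0, "rz": 0.017, "claw": 0},
    {"dx": -0.179, "dy": 0.288, "dz": 0, "rx": 0, "ry": 0, "rz": 0.024, "claw": 0},
    {"dx": -0.2, "dy": 0.35, "dz": 0, "rx": 0, "ry": 0, "rz": 0.029, "claw": 0},
    {"dx": -0.184, "dy": 0.359, "dz": 0, "rx": 0, "ry": 0, "rz": 0.028, "claw": 0},
    {"dx": -0.168, "dy": 0.366, "dz": 0.05, "rx": 0, "ry": 0, "rz": 0.029, "claw": 0},
    {"dx": -0.152, "dy": 0.375, "dz": 0.05, "rx": 0, "ry": 0, "rz": 0.029, "claw": 0}
  ]
}}

```text
time_s: 39.2
ee_pos: [0.5192, 0.0328, 0.1304]
eef_rot: [3.142, 0.0, -0.005]
force: [1.0, -0.6, 0.5]
grip_width: 0.0941
grip_force: 0.0
```

Emit:
{"fn": "step_arm", "kwargs": {
  "plan": [
    {"dx": -0.134, "dy": 0.38, "dz": 0.05, "rx": 0, "ry": 0, "rz": 0.028, "claw": 0},
    {"dx": -0.117, "dy": 0.386, "dz": 0.05, "rx": 0, "ry": 0, "rz": 0.029, "claw": 0},
    {"dx": -0.1, "dy": 0.391, "dz": 0.05, "rx": 0, "ry": 0, "rz": 0.029, "claw": 0},
    {"dx": -0.081, "dy": 0.394, "dz": 0.05, "rx": 0, "ry": 0, "rz": 0.028, "claw": 0},
    {"dx": -0.054, "dy": 0.336, "dz": 0, "rx": 0, "ry": 0, "rz": 0.024, "claw": 0},
    {"dx": -0.03, "dy": 0.24, "dz": 0, "rx": 0, "ry": 0, "rz": 0.018, "claw": 0},
    {"dx": -0.013, "dy": 0.145, "dz": 0, "rx": 0, "ry": 0, "rz": 0.01, "claw": 0},
    {"dx": -0.004, "dy": 0.049, "dz": 0, "rx": 0, "ry": 0, "rz": 0.003, "claw": 0},
    {"dx": 0, "dy": 0, "dz": 0, "rx": 0, "ry": 0, "rz": 0, "claw": 0},
    {"dx": 0, "dy": 0, "dz": 0, "rx": 0, "ry": 0, "rz": 0, "claw": 0}
  ]
}}

```text
time_s: 40.2
ee_pos: [0.4404, -0.1902, 0.1108]
eef_rot: [-3.141, 0.0, -0.268]
force: [0.0, -0.2, 0.6]
grip_width: 0.094
grip_force: 0.0
```

```bash
python3 plan.py 439.9 -190.9 50 -15.4;python3 - <<'E'
from station import viewer
from h import *
c=viewer.camera("scene");slates(c)
E
```

```text
n 3 from [ 0.4404 -0.1902  0.1108] -15.33
-0.001 0.002 0.167 0.0
-0.001 0.004 0.274 0.001
-0.001 0.002 0.167 -0.0
dark [194. 188.] 322 z 466.0 [ 372.3 -174.   117.3   26.6   67.9]
dark [371. 237.] 540 z 44.5 [596.9 251.9  87.6  69.5  15.4]
dark [340. 255.] 558 z 14.9 [540.2 176.2 267.9  21.7  15.1]
dark [227. 289.] 1855 z 233.9 [ 443.2 -203.7  198.7  124.    80. ]
dark [237. 341.] 812 z 8.3 [ 439.4 -192.7   93.9   62.2  -16.1]
dark [261. 406.] 1025 z 8.1 [ 579.9 -311.7   90.8   62.1    2.6]
```

Emit:
{"fn": "step_arm", "kwargs": {
  "plan": [
    {"dx": -0.002, "dy": 0.008, "dz": 0.2, "rx": 0, "ry": 0, "rz": 0.001, "claw": 0},
    {"dx": 0, "dy": 0, "dz": 0.3, "rx": 0, "ry": 0, "rz": 0, "claw": 0},
    {"dx": 0, "dy": 0, "dz": 0.22, "rx": 0, "ry": 0, "rz": 0, "claw": 0},
    {"dx": 0, "dy": 0, "dz": 0.12, "rx": 0, "ry": 0, "rz": 0, "claw": 0},
    {"dx": 0, "dy": 0, "dz": 0.06, "rx": 0, "ry": 0, "rz": 0, "claw": 0},
    {"dx": 0, "dy": 0, "dz": 0.012, "rx": 0, "ry": 0, "rz": 0, "claw": 0},
    {"dx": 0, "dy": 0, "dz": 0, "rx": 0, "ry": 0, "rz": 0, "claw": 0.3},
    {"dx": 0, "dy": 0, "dz": 0, "rx": 0, "ry": 0, "rz": 0, "claw": 0.3}
  ],
  "grip_force": 30
}}

```text
time_s: 41.05
ee_pos: [0.4403, -0.1917, 0.0206]
eef_rot: [3.141, -0.001, -0.27]
force: [0.2, 0.1, 0.8]
grip_width: 0.0815
grip_force: 0.0
```

Emit:
{"fn": "step_arm", "kwargs": {
  "plan": [
    {"dx": 0, "dy": 0, "dz": 0, "rx": 0, "ry": 0, "rz": 0, "claw": 1},
    {"dx": 0, "dy": 0, "dz": 0, "rx": 0, "ry": 0, "rz": 0, "claw": 1},
    {"dx": 0, "dy": 0, "dz": 0, "rx": 0, "ry": 0, "rz": 0, "claw": 1},
    {"dx": 0, "dy": 0, "dz": 0, "rx": 0, "ry": 0, "rz": 0, "claw": 1},
    {"dx": 0, "dy": 0, "dz": 0, "rx": 0, "ry": 0, "rz": 0, "claw": 1},
    {"dx": 0, "dy": 0, "dz": 0, "rx": 0, "ry": 0, "rz": 0, "claw": 1}
  ]
}}

```text
time_s: 41.65
ee_pos: [0.44, -0.1915, 0.02]
eef_rot: [3.142, -0.0, -0.27]
force: [-1.3, 1.2, 6.2]
grip_width: 0.0595
grip_force: 30.0
```

Emit:
{"fn": "step_arm", "kwargs": {
  "plan": [
    {"dx": 0, "dy": 0, "dz": -0.1, "rx": 0, "ry": 0, "rz": 0, "claw": 1},
    {"dx": 0, "dy": 0, "dz": -0.3, "rx": 0, "ry": 0, "rz": 0, "claw": 1},
    {"dx": 0, "dy": 0, "dz": -0.4, "rx": 0, "ry": 0, "rz": 0, "claw": 1},
    {"dx": 0, "dy": 0, "dz": -0.3, "rx": 0, "ry": 0, "rz": 0, "claw": 1},
    {"dx": 0, "dy": 0, "dz": -0.2, "rx": 0, "ry": 0, "rz": 0, "claw": 1},
    {"dx": 0, "dy": 0, "dz": 0, "rx": 0, "ry": 0, "rz": 0, "claw": 1},
    {"dx": 0, "dy": 0, "dz": 0, "rx": 0, "ry": 0, "rz": 0, "claw": 1},
    {"dx": 0, "dy": 0, "dz": 0, "rx": 0, "ry": 0, "rz": 0, "claw": 1}
  ]
}}

```text
time_s: 42.45
ee_pos: [0.4393, -0.1912, 0.1484]
eef_rot: [-3.141, 0.002, -0.27]
force: [0.2, 0.3, -0.6]
grip_width: 0.0594
grip_force: 30.0
```

```bash
python3 plan.py 592.2 257.0 150 15.1
```

```text
n 16 from [ 0.4393 -0.1912  0.1484] -15.46
0.003 -0.048 -0.0 -0.003
0.009 -0.144 -0.001 -0.011
0.019 -0.24 -0.0 -0.017
0.036 -0.334 -0.002 -0.024
0.058 -0.395 -0.001 -0.029
0.076 -0.392 -0.001 -0.028
0.093 -0.389 -0.002 -0.029
0.111 -0.385 -0.001 -0.029
0.128 -0.379 -0.001 -0.028
0.144 -0.373 -0.002 -0.029
0.162 -0.366 -0.001 -0.029
0.177 -0.357 -0.001 -0.028
0.163 -0.294 -0.001 -0.025
0.124 -0.206 -0.001 -0.017
0.078 -0.121 -0.001 -0.01
0.027 -0.04 0.0 -0.004
```

Emit:
{"fn": "step_arm", "kwargs": {
  "plan": [
    {"dx": 0.003, "dy": -0.048, "dz": 0, "rx": 0, "ry": 0, "rz": -0.003, "claw": 1},
    {"dx": 0.009, "dy": -0.144, "dz": 0, "rx": 0, "ry": 0, "rz": -0.011, "claw": 1},
    {"dx": 0.019, "dy": -0.24, "dz": 0, "rx": 0, "ry": 0, "rz": -0.017, "claw": 1},
    {"dx": 0.036, "dy": -0.334, "dz": 0, "rx": 0, "ry": 0, "rz": -0.024, "claw": 1},
    {"dx": 0.058, "dy": -0.395, "dz": 0, "rx": 0, "ry": 0, "rz": -0.029, "claw": 1},
    {"dx": 0.076, "dy": -0.392, "dz": 0, "rx": 0, "ry": 0, "rz": -0.028, "claw": 1},
    {"dx": 0.093, "dy": -0.389, "dz": 0, "rx": 0, "ry": 0, "rz": -0.029, "claw": 1},
    {"dx": 0.111, "dy": -0.385, "dz": 0, "rx": 0, "ry": 0, "rz": -0.029, "claw": 1}
  ]
}}

```text
time_s: 43.25
ee_pos: [0.5164, 0.0354, 0.1494]
eef_rot: [-3.141, 0.001, 0.0]
force: [0.4, -0.2, -0.7]
grip_width: 0.0593
grip_force: 30.0
```

Emit:
{"fn": "step_arm", "kwargs": {
  "plan": [
    {"dx": 0.128, "dy": -0.379, "dz": 0, "rx": 0, "ry": 0, "rz": -0.028, "claw": 1},
    {"dx": 0.144, "dy": -0.373, "dz": 0, "rx": 0, "ry": 0, "rz": -0.029, "claw": 1},
    {"dx": 0.162, "dy": -0.366, "dz": 0, "rx": 0, "ry": 0, "rz": -0.029, "claw": 1},
    {"dx": 0.177, "dy": -0.357, "dz": 0, "rx": 0, "ry": 0, "rz": -0.028, "claw": 1},
    {"dx": 0.163, "dy": -0.294, "dz": 0, "rx": 0, "ry": 0, "rz": -0.025, "claw": 1},
    {"dx": 0.124, "dy": -0.206, "dz": 0, "rx": 0, "ry": 0, "rz": -0.017, "claw": 1},
    {"dx": 0.078, "dy": -0.121, "dz": 0, "rx": 0, "ry": 0, "rz": -0.01, "claw": 1},
    {"dx": 0.027, "dy": -0.04, "dz": 0, "rx": 0, "ry": 0, "rz": -0.004, "claw": 1},
    {"dx": 0, "dy": 0, "dz": 0, "rx": 0, "ry": 0, "rz": 0, "claw": 1},
    {"dx": 0, "dy": 0, "dz": 0, "rx": 0, "ry": 0, "rz": 0, "claw": 1}
  ]
}}

```text
time_s: 44.25
ee_pos: [0.5924, 0.2564, 0.1495]
eef_rot: [3.141, 0.001, 0.264]
force: [0.8, 0.5, -1.1]
grip_width: 0.0592
grip_force: 30.0
```

```bash
python3 plan.py 592.2 257.0 65 15.1; python3 -c "
from station import telemetry as t;o=t.get_obs();print(o['grip_width'],o['grip_force'],o['force'])"
```

```text
n 3 from [0.5924 0.2564 0.1495] 15.12
-0.0 -0.002 0.232 0.0
-0.001 -0.003 0.381 0.0
0.0 -0.001 0.232 0.0
0.059216726760465146 29.999701380729675 [ 0.78439187  0.51482696 -1.0509544 ]
```

Emit:
{"fn": "step_arm", "kwargs": {
  "plan": [
    {"dx": 0, "dy": -0.004, "dz": 0.2, "rx": 0, "ry": 0, "rz": 0, "claw": 1},
    {"dx": 0, "dy": 0, "dz": 0.3, "rx": 0, "ry": 0, "rz": 0, "claw": 1},
    {"dx": 0, "dy": 0, "dz": 0.2, "rx": 0, "ry": 0, "rz": 0, "claw": 1},
    {"dx": 0, "dy": 0, "dz": 0.1, "rx": 0, "ry": 0, "rz": 0, "claw": 1},
    {"dx": 0, "dy": 0, "dz": 0.04, "rx": 0, "ry": 0, "rz": 0, "claw": 1},
    {"dx": 0, "dy": 0, "dz": 0, "rx": 0, "ry": 0, "rz": 0, "claw": 1},
    {"dx": 0, "dy": 0, "dz": 0, "rx": 0, "ry": 0, "rz": 0, "claw": 1}
  ],
  "grip_force": 15
}}

```text
time_s: 44.95
ee_pos: [0.5932, 0.2572, 0.0669]
eef_rot: [-3.141, -0.002, 0.264]
force: [-0.5, 0.6, -1.8]
grip_width: 0.0597
grip_force: 15.0
```

```bash
python3 plan.py 592.6 257.2 64.4 15.1
```

```text
n 3 from [0.5932 0.2572 0.0669] 15.13
-0.001 -0.001 0.007 0.0
-0.003 -0.0 0.011 0.0
-0.001 -0.001 0.007 0.0
```

Emit:
{"fn": "step_arm", "kwargs": {
  "plan": [
    {"dx": 0, "dy": 0, "dz": 0.015, "rx": 0, "ry": 0, "rz": 0, "claw": 1},
    {"dx": 0, "dy": 0, "dz": 0.008, "rx": 0, "ry": 0, "rz": 0, "claw": 1},
    {"dx": 0.02, "dy": 0, "dz": 0, "rx": 0, "ry": 0, "rz": 0, "claw": 1},
    {"dx": 0.015, "dy": 0, "dz": 0, "rx": 0, "ry": 0, "rz": 0, "claw": 1},
    {"dx": 0, "dy": 0, "dz": 0, "rx": 0, "ry": 0, "rz": 0, "claw": 1}
  ]
}}

```text
time_s: 45.45
ee_pos: [0.5963, 0.2581, 0.0641]
eef_rot: [-3.141, -0.0, 0.264]
force: [-2.9, -1.0, 5.3]
grip_width: 0.0597
grip_force: 15.0
```

Emit:
{"fn": "step_arm", "kwargs": {
  "plan": [
    {"dx": 0.015, "dy": 0, "dz": 0, "rx": 0, "ry": 0, "rz": 0, "claw": 1},
    {"dx": 0, "dy": 0, "dz": 0, "rx": 0, "ry": 0, "rz": 0, "claw": 1},
    {"dx": 0, "dy": 0, "dz": 0, "rx": 0, "ry": 0, "rz": 0, "claw": 1}
  ]
}}

```text
time_s: 45.75
ee_pos: [0.5977, 0.2585, 0.0641]
eef_rot: [-3.141, -0.0, 0.264]
force: [-2.4, -0.9, 5.5]
grip_width: 0.0597
grip_force: 15.0
```

Emit:
{"fn": "step_arm", "kwargs": {
  "plan": [
    {"dx": 0.015, "dy": 0, "dz": 0, "rx": 0, "ry": 0, "rz": 0, "claw": 1},
    {"dx": 0, "dy": 0, "dz": 0, "rx": 0, "ry": 0, "rz": 0, "claw": 1},
    {"dx": 0, "dy": 0, "dz": 0, "rx": 0, "ry": 0, "rz": 0, "claw": 1}
  ]
}}

```text
time_s: 46.05
ee_pos: [0.5991, 0.2589, 0.0641]
eef_rot: [-3.141, -0.0, 0.264]
force: [-3.1, -1.5, 5.0]
grip_width: 0.0596
grip_force: 15.0
```

Emit:
{"fn": "step_arm", "kwargs": {
  "plan": [
    {"dx": 0.01, "dy": 0, "dz": 0, "rx": 0, "ry": 0, "rz": 0, "claw": 1},
    {"dx": 0, "dy": 0, "dz": 0, "rx": 0, "ry": 0, "rz": 0, "claw": 1}
  ]
}}

```text
time_s: 46.25
ee_pos: [0.5993, 0.259, 0.064]
eef_rot: [-3.142, 0.002, 0.264]
force: [-10.6, -2.8, 9.5]
grip_width: 0.0594
grip_force: 15.0
```

Contact with the fence. I'll release and go for the last slate.

Emit:
{"fn": "step_arm", "kwargs": {
  "plan": [
    {"dx": 0, "dy": 0, "dz": 0, "rx": 0, "ry": 0, "rz": 0, "claw": 0.3},
    {"dx": 0, "dy": 0, "dz": 0, "rx": 0, "ry": 0, "rz": 0, "claw": 0.3},
    {"dx": 0, "dy": 0, "dz": 0, "rx": 0, "ry": 0, "rz": 0, "claw": 0.3},
    {"dx": 0, "dy": 0, "dz": -0.15, "rx": 0, "ry": 0, "rz": 0, "claw": 0.3},
    {"dx": 0, "dy": 0, "dz": -0.3, "rx": 0, "ry": 0, "rz": 0, "claw": 0.3},
    {"dx": 0, "dy": 0, "dz": -0.3, "rx": 0, "ry": 0, "rz": 0, "claw": 0.3},
    {"dx": 0, "dy": 0, "dz": -0.05, "rx": 0, "ry": 0, "rz": 0, "claw": 0.3},
    {"dx": 0, "dy": 0, "dz": 0, "rx": 0, "ry": 0, "rz": 0, "claw": 0},
    {"dx": 0, "dy": 0, "dz": 0, "rx": 0, "ry": 0, "rz": 0, "claw": 0}
  ]
}}

```text
time_s: 47.15
ee_pos: [0.5996, 0.2589, 0.1427]
eef_rot: [3.141, 0.001, 0.264]
force: [0.1, -0.1, -0.5]
grip_width: 0.0785
grip_force: 0.0
```

```bash
python3 - <<'E'
from station import viewer
from h import *
for n in("scene","top"):
  c=viewer.camera(n);slates(c)
E
python3 plan.py 579.3 -310 110 2.7
```

```text
dark [195.  66.] 1689 z 577.9 [241.   44.3 198.9  91.5 -46.1]
dark [342. 119.] 170 z 460.7 [520.6 173.8 144.8  13.1 -77.4]
dark [385. 147.] 365 z 400.6 [617.8 200.9  61.8  60.3 -33.8]
dark [374. 212.] 1415 z 224.8 [615.7 193.4 276.   74.6 -71.1]
dark [340. 255.] 565 z 14.4 [537.5 175.8 273.5  22.   15.1]
dark [261. 406.] 1016 z 8.2 [ 579.9 -311.7   90.8   62.1    2.6]
dark [274. 167.] 380 z 265.8 [614.4 189.2  68.3  31.9  14.9]
dark [467. 196.] 681 z 8.8 [ 578.4 -308.3   85.7   57.6    3.4]
dark [247. 201.] 367 z 479.4 [506.8 221.7 113.7  31.9 -70.6]
n 19 from [0.5995 0.2589 0.1422] 15.14
-0.012 0.039 0.002 0.001
-0.036 0.118 0.007 0.003
-0.059 0.196 0.012 0.005
-0.081 0.275 0.016 0.007
-0.1 0.355 0.021 0.009
-0.104 0.391 0.023 0.01
-0.098 0.393 0.023 0.01
-0.092 0.394 0.023 0.009
-0.087 0.396 0.023 0.01
-0.08 0.397 0.022 0.01
-0.074 0.398 0.023 0.01
-0.067 0.399 0.023 0.01
-0.061 0.4 0.023 0.009
-0.056 0.401 0.023 0.01
-0.045 0.366 0.021 0.009
-0.031 0.285 0.016 0.007
-0.02 0.204 0.012 0.005
-0.011 0.122 0.007 0.003
-0.003 0.041 0.002 0.001
```

Emit:
{"fn": "step_arm", "kwargs": {
  "plan": [
    {"dx": -0.012, "dy": 0.039, "dz": 0, "rx": 0, "ry": 0, "rz": 0.001, "claw": 0},
    {"dx": -0.036, "dy": 0.118, "dz": 0, "rx": 0, "ry": 0, "rz": 0.003, "claw": 0},
    {"dx": -0.059, "dy": 0.196, "dz": 0, "rx": 0, "ry": 0, "rz": 0.005, "claw": 0},
    {"dx": -0.081, "dy": 0.275, "dz": 0, "rx": 0, "ry": 0, "rz": 0.007, "claw": 0},
    {"dx": -0.1, "dy": 0.355, "dz": 0, "rx": 0, "ry": 0, "rz": 0.009, "claw": 0},
    {"dx": -0.104, "dy": 0.391, "dz": 0, "rx": 0, "ry": 0, "rz": 0.01, "claw": 0},
    {"dx": -0.098, "dy": 0.393, "dz": 0, "rx": 0, "ry": 0, "rz": 0.01, "claw": 0},
    {"dx": -0.092, "dy": 0.394, "dz": 0.05, "rx": 0, "ry": 0, "rz": 0.009, "claw": 0},
    {"dx": -0.087, "dy": 0.396, "dz": 0.05, "rx": 0, "ry": 0, "rz": 0.01, "claw": 0},
    {"dx": -0.08, "dy": 0.397, "dz": 0.05, "rx": 0, "ry": 0, "rz": 0.01, "claw": 0}
  ]
}}

```text
time_s: 48.25
ee_pos: [0.5881, -0.0488, 0.1284]
eef_rot: [3.141, -0.0, 0.146]
force: [0.1, 0.3, -0.3]
grip_width: 0.0939
grip_force: 0.0
```

Emit:
{"fn": "step_arm", "kwargs": {
  "plan": [
    {"dx": -0.074, "dy": 0.398, "dz": 0.05, "rx": 0, "ry": 0, "rz": 0.01, "claw": 0},
    {"dx": -0.067, "dy": 0.399, "dz": 0.05, "rx": 0, "ry": 0, "rz": 0.01, "claw": 0},
    {"dx": -0.061, "dy": 0.4, "dz": 0.05, "rx": 0, "ry": 0, "rz": 0.009, "claw": 0},
    {"dx": -0.056, "dy": 0.401, "dz": 0.02, "rx": 0, "ry": 0, "rz": 0.01, "claw": 0},
    {"dx": -0.045, "dy": 0.366, "dz": 0, "rx": 0, "ry": 0, "rz": 0.009, "claw": 0},
    {"dx": -0.031, "dy": 0.285, "dz": 0, "rx": 0, "ry": 0, "rz": 0.007, "claw": 0},
    {"dx": -0.02, "dy": 0.204, "dz": 0, "rx": 0, "ry": 0, "rz": 0.005, "claw": 0},
    {"dx": -0.011, "dy": 0.122, "dz": 0, "rx": 0, "ry": 0, "rz": 0.003, "claw": 0},
    {"dx": -0.003, "dy": 0.041, "dz": 0, "rx": 0, "ry": 0, "rz": 0.001, "claw": 0},
    {"dx": 0, "dy": 0, "dz": 0, "rx": 0, "ry": 0, "rz": 0, "claw": 0}
  ]
}}

```text
time_s: 49.25
ee_pos: [0.5797, -0.3095, 0.1114]
eef_rot: [-3.141, 0.0, 0.048]
force: [-0.3, 0.2, -0.6]
grip_width: 0.0941
grip_force: 0.0
```

Emit:
{"fn": "step_arm", "kwargs": {
  "plan": [
    {"dx": 0, "dy": 0, "dz": 0, "rx": 0, "ry": 0, "rz": 0, "claw": 0},
    {"dx": 0, "dy": 0, "dz": 0, "rx": 0, "ry": 0, "rz": 0, "claw": 0}
  ]
}}

```text
time_s: 49.45
ee_pos: [0.5801, -0.3088, 0.1116]
eef_rot: [-3.142, -0.0, 0.049]
force: [-0.8, 0.5, 0.1]
grip_width: 0.0938
grip_force: 0.0
```

```bash
python3 - <<'E'
from station import viewer
from h import *
c=viewer.camera("scene");slates(c)
cv2.imwrite("pics/s5.png",cv2.resize(c["img"][170:290,280:440,::-1],None,fx=5,fy=5,interpolation=3))
E
python3 plan.py 579.3 -310 50 2.6
```

```text
dark [371. 236.] 607 z 51.8 [598.  248.9  87.8  76.7  15.2]
dark [210. 256.] 239 z 452.4 [ 490.9 -293.6   86.3   21.8   73.7]
dark [340. 255.] 558 z 14.8 [537.6 175.5 273.4  21.2  15.3]
dark [255. 378.] 2813 z 225.2 [ 592.2 -340.1  222.5  126.6  -63.6]
n 3 from [ 0.58   -0.3089  0.1115] 2.79
-0.002 0.003 0.169 0.001
-0.004 0.004 0.277 0.001
-0.002 0.003 0.169 0.0
```

View pics/s5.png

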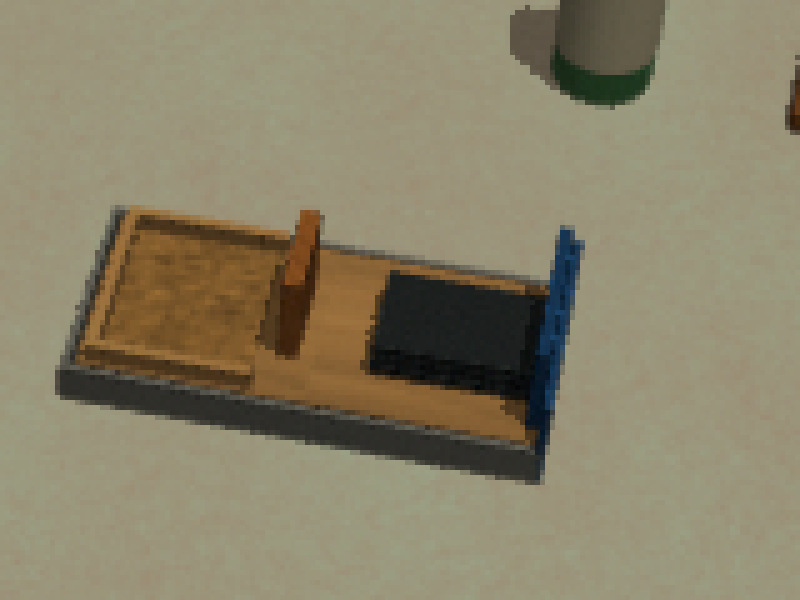

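The picture shows three slates stacked neatly at about (460,330) in the crop, against the blue fence. Next I grip the last one.

Emit:
{"fn": "step_arm", "kwargs": {
  "plan": [
    {"dx": -0.006, "dy": 0.01, "dz": 0.2, "rx": 0, "ry": 0, "rz": 0.002, "claw": 0},
    {"dx": 0, "dy": 0, "dz": 0.3, "rx": 0, "ry": 0, "rz": 0, "claw": 0},
    {"dx": 0, "dy": 0, "dz": 0.22, "rx": 0, "ry": 0, "rz": 0, "claw": 0},
    {"dx": 0, "dy": 0, "dz": 0.12, "rx": 0, "ry": 0, "rz": 0, "claw": 0},
    {"dx": 0, "dy": 0, "dz": 0.06, "rx": 0, "ry": 0, "rz": 0, "claw": 0},
    {"dx": 0, "dy": 0, "dz": 0.02, "rx": 0, "ry": 0, "rz": 0, "claw": 0},
    {"dx": 0, "dy": 0, "dz": 0, "rx": 0, "ry": 0, "rz": 0, "claw": 0.3},
    {"dx": 0, "dy": 0, "dz": 0, "rx": 0, "ry": 0, "rz": 0, "claw": 0.3}
  ],
  "grip_force": 30
}}

```text
time_s: 50.3
ee_pos: [0.5797, -0.311, 0.0205]
eef_rot: [3.141, -0.001, 0.044]
force: [-0.2, 0.3, -0.2]
grip_width: 0.0815
grip_force: 0.0
```

Emit:
{"fn": "step_arm", "kwargs": {
  "plan": [
    {"dx": 0, "dy": 0, "dz": 0, "rx": 0, "ry": 0, "rz": 0, "claw": 1},
    {"dx": 0, "dy": 0, "dz": 0, "rx": 0, "ry": 0, "rz": 0, "claw": 1},
    {"dx": 0, "dy": 0, "dz": 0, "rx": 0, "ry": 0, "rz": 0, "claw": 1},
    {"dx": 0, "dy": 0, "dz": 0, "rx": 0, "ry": 0, "rz": 0, "claw": 1},
    {"dx": 0, "dy": 0, "dz": 0, "rx": 0, "ry": 0, "rz": 0, "claw": 1},
    {"dx": 0, "dy": 0, "dz": 0, "rx": 0, "ry": 0, "rz": 0, "claw": 1}
  ]
}}

```text
time_s: 50.9
ee_pos: [0.5793, -0.3108, 0.0198]
eef_rot: [3.141, -0.0, 0.044]
force: [-1.3, 1.8, 5.9]
grip_width: 0.0596
grip_force: 30.0
```

Emit:
{"fn": "step_arm", "kwargs": {
  "plan": [
    {"dx": 0, "dy": 0, "dz": -0.1, "rx": 0, "ry": 0, "rz": 0, "claw": 1},
    {"dx": 0, "dy": 0, "dz": -0.3, "rx": 0, "ry": 0, "rz": 0, "claw": 1},
    {"dx": 0, "dy": 0, "dz": -0.4, "rx": 0, "ry": 0, "rz": 0, "claw": 1},
    {"dx": 0, "dy": 0, "dz": -0.3, "rx": 0, "ry": 0, "rz": 0, "claw": 1},
    {"dx": 0, "dy": 0, "dz": -0.2, "rx": 0, "ry": 0, "rz": 0, "claw": 1},
    {"dx": 0, "dy": 0, "dz": 0, "rx": 0, "ry": 0, "rz": 0, "claw": 1},
    {"dx": 0, "dy": 0, "dz": 0, "rx": 0, "ry": 0, "rz": 0, "claw": 1},
    {"dx": 0, "dy": 0, "dz": 0, "rx": 0, "ry": 0, "rz": 0, "claw": 1}
  ]
}}

```text
time_s: 51.7
ee_pos: [0.5787, -0.3105, 0.1476]
eef_rot: [-3.14, 0.002, 0.044]
force: [-0.3, -0.6, -0.0]
grip_width: 0.0595
grip_force: 30.0
```

```bash
python3 plan.py 592.6 257.3 150 15.1
```

```text
n 19 from [ 0.5787 -0.3105  0.1476] 2.54
0.003 -0.041 -0.0 -0.001
0.008 -0.122 -0.001 -0.003
0.016 -0.204 -0.001 -0.005
0.023 -0.285 -0.001 -0.007
0.035 -0.366 -0.001 -0.009
0.044 -0.402 -0.002 -0.01
0.049 -0.401 -0.002 -0.01
0.057 -0.4 -0.001 -0.01
0.062 -0.399 -0.002 -0.01
0.069 -0.398 -0.002 -0.01
0.075 -0.397 -0.001 -0.01
0.081 -0.396 -0.002 -0.01
0.087 -0.394 -0.002 -0.01
0.094 -0.393 -0.001 -0.009
0.09 -0.357 -0.002 -0.01
0.075 -0.276 -0.001 -0.007
0.055 -0.197 -0.001 -0.005
0.034 -0.118 -0.0 -0.003
0.012 -0.039 -0.001 -0.001
```

Emit:
{"fn": "step_arm", "kwargs": {
  "plan": [
    {"dx": 0.003, "dy": -0.041, "dz": 0, "rx": 0, "ry": 0, "rz": -0.001, "claw": 1},
    {"dx": 0.008, "dy": -0.122, "dz": 0, "rx": 0, "ry": 0, "rz": -0.003, "claw": 1},
    {"dx": 0.016, "dy": -0.204, "dz": 0, "rx": 0, "ry": 0, "rz": -0.005, "claw": 1},
    {"dx": 0.023, "dy": -0.285, "dz": 0, "rx": 0, "ry": 0, "rz": -0.007, "claw": 1},
    {"dx": 0.035, "dy": -0.366, "dz": 0, "rx": 0, "ry": 0, "rz": -0.009, "claw": 1},
    {"dx": 0.044, "dy": -0.402, "dz": 0, "rx": 0, "ry": 0, "rz": -0.01, "claw": 1},
    {"dx": 0.049, "dy": -0.401, "dz": 0, "rx": 0, "ry": 0, "rz": -0.01, "claw": 1},
    {"dx": 0.057, "dy": -0.4, "dz": 0, "rx": 0, "ry": 0, "rz": -0.01, "claw": 1},
    {"dx": 0.062, "dy": -0.399, "dz": 0, "rx": 0, "ry": 0, "rz": -0.01, "claw": 1},
    {"dx": 0.069, "dy": -0.398, "dz": 0, "rx": 0, "ry": 0, "rz": -0.01, "claw": 1}
  ]
}}

```text
time_s: 52.7
ee_pos: [0.5859, -0.0036, 0.1495]
eef_rot: [-3.141, -0.0, 0.164]
force: [0.2, -0.2, -0.7]
grip_width: 0.0595
grip_force: 30.0
```

Emit:
{"fn": "step_arm", "kwargs": {
  "plan": [
    {"dx": 0.075, "dy": -0.397, "dz": 0, "rx": 0, "ry": 0, "rz": -0.01, "claw": 1},
    {"dx": 0.081, "dy": -0.396, "dz": 0, "rx": 0, "ry": 0, "rz": -0.01, "claw": 1},
    {"dx": 0.087, "dy": -0.394, "dz": 0, "rx": 0, "ry": 0, "rz": -0.01, "claw": 1},
    {"dx": 0.094, "dy": -0.393, "dz": 0, "rx": 0, "ry": 0, "rz": -0.009, "claw": 1},
    {"dx": 0.09, "dy": -0.357, "dz": 0, "rx": 0, "ry": 0, "rz": -0.01, "claw": 1},
    {"dx": 0.075, "dy": -0.276, "dz": 0, "rx": 0, "ry": 0, "rz": -0.007, "claw": 1},
    {"dx": 0.055, "dy": -0.197, "dz": 0, "rx": 0, "ry": 0, "rz": -0.005, "claw": 1},
    {"dx": 0.034, "dy": -0.118, "dz": 0, "rx": 0, "ry": 0, "rz": -0.003, "claw": 1},
    {"dx": 0.012, "dy": -0.039, "dz": 0, "rx": 0, "ry": 0, "rz": -0.001, "claw": 1},
    {"dx": 0, "dy": 0, "dz": 0, "rx": 0, "ry": 0, "rz": 0, "claw": 1}
  ]
}}

```text
time_s: 53.7
ee_pos: [0.5928, 0.2572, 0.1494]
eef_rot: [3.142, 0.0, 0.265]
force: [-0.3, 0.2, -1.3]
grip_width: 0.0597
grip_force: 30.0
```

Emit:
{"fn": "step_arm", "kwargs": {
  "plan": [
    {"dx": 0, "dy": 0, "dz": 0, "rx": 0, "ry": 0, "rz": 0, "claw": 1},
    {"dx": 0, "dy": 0, "dz": 0, "rx": 0, "ry": 0, "rz": 0, "claw": 1}
  ]
}}

```text
time_s: 53.9
ee_pos: [0.5933, 0.2561, 0.1495]
eef_rot: [3.142, 0.0, 0.263]
force: [0.7, 0.2, -0.5]
grip_width: 0.0595
grip_force: 30.0
```

```bash
python3 plan.py 592.6 257.3 70 15.1; python3 -c "
from station import telemetry as t;o=t.get_obs();print(o['grip_width'],o['grip_force'],o['force'])"
```

```text
n 3 from [0.5933 0.2561 0.1495] 15.07
-0.001 -0.004 0.218 -0.0
-0.001 -0.005 0.359 -0.0
-0.001 -0.004 0.218 -0.0
0.05946639629011029 29.999668300151825 [ 0.71166669  0.23496602 -0.46383523]
```

Emit:
{"fn": "step_arm", "kwargs": {
  "plan": [
    {"dx": -0.003, "dy": -0.012, "dz": 0.2, "rx": 0, "ry": 0, "rz": 0, "claw": 1},
    {"dx": 0, "dy": 0, "dz": 0.3, "rx": 0, "ry": 0, "rz": 0, "claw": 1},
    {"dx": 0, "dy": 0, "dz": 0.15, "rx": 0, "ry": 0, "rz": 0, "claw": 1},
    {"dx": 0, "dy": 0, "dz": 0.07, "rx": 0, "ry": 0, "rz": 0, "claw": 1},
    {"dx": 0, "dy": 0, "dz": 0.03, "rx": 0, "ry": 0, "rz": 0, "claw": 1},
    {"dx": 0, "dy": 0, "dz": 0, "rx": 0, "ry": 0, "rz": 0, "claw": 1},
    {"dx": 0, "dy": 0, "dz": 0, "rx": 0, "ry": 0, "rz": 0, "claw": 1}
  ],
  "grip_force": 15
}}

```text
time_s: 54.6
ee_pos: [0.593, 0.2582, 0.0756]
eef_rot: [-3.141, -0.002, 0.264]
force: [0.6, -0.6, -0.6]
grip_width: 0.0597
grip_force: 15.0
```

Emit:
{"fn": "step_arm", "kwargs": {
  "plan": [
    {"dx": 0, "dy": 0.006, "dz": 0.02, "rx": 0, "ry": 0, "rz": 0, "claw": 1},
    {"dx": 0, "dy": 0, "dz": 0.012, "rx": 0, "ry": 0, "rz": 0, "claw": 1},
    {"dx": 0.02, "dy": 0, "dz": 0, "rx": 0, "ry": 0, "rz": 0, "claw": 1},
    {"dx": 0.015, "dy": 0, "dz": 0, "rx": 0, "ry": 0, "rz": 0, "claw": 1},
    {"dx": 0, "dy": 0, "dz": 0, "rx": 0, "ry": 0, "rz": 0, "claw": 1}
  ]
}}

```text
time_s: 55.1
ee_pos: [0.5963, 0.2585, 0.0718]
eef_rot: [-3.142, -0.0, 0.264]
force: [-2.9, -1.6, 6.0]
grip_width: 0.0596
grip_force: 15.0
```

Emit:
{"fn": "step_arm", "kwargs": {
  "plan": [
    {"dx": 0.015, "dy": 0, "dz": 0, "rx": 0, "ry": 0, "rz": 0, "claw": 1},
    {"dx": 0, "dy": 0, "dz": 0, "rx": 0, "ry": 0, "rz": 0, "claw": 1},
    {"dx": 0, "dy": 0, "dz": 0, "rx": 0, "ry": 0, "rz": 0, "claw": 1}
  ]
}}

```text
time_s: 55.4
ee_pos: [0.5977, 0.2589, 0.0717]
eef_rot: [-3.141, -0.0, 0.264]
force: [-3.3, -0.3, 4.3]
grip_width: 0.0598
grip_force: 15.0
```

Emit:
{"fn": "step_arm", "kwargs": {
  "plan": [
    {"dx": 0.015, "dy": 0, "dz": 0, "rx": 0, "ry": 0, "rz": 0, "claw": 1},
    {"dx": 0, "dy": 0, "dz": 0, "rx": 0, "ry": 0, "rz": 0, "claw": 1},
    {"dx": 0, "dy": 0, "dz": 0, "rx": 0, "ry": 0, "rz": 0, "claw": 1}
  ]
}}

```text
time_s: 55.7
ee_pos: [0.598, 0.259, 0.0717]
eef_rot: [3.141, 0.003, 0.264]
force: [-11.8, -4.8, 11.0]
grip_width: 0.0598
grip_force: 15.0
```

Emit:
{"fn": "step_arm", "kwargs": {
  "plan": [
    {"dx": 0.01, "dy": 0, "dz": 0, "rx": 0, "ry": 0, "rz": 0, "claw": 1},
    {"dx": 0, "dy": 0, "dz": 0, "rx": 0, "ry": 0, "rz": 0, "claw": 1}
  ]
}}

```text
time_s: 55.9
ee_pos: [0.5985, 0.2592, 0.0716]
eef_rot: [3.141, 0.004, 0.264]
force: [-15.7, -4.7, 12.0]
grip_width: 0.0599
grip_force: 15.0
```

Emit:
{"fn": "step_arm", "kwargs": {
  "plan": [
    {"dx": 0, "dy": 0, "dz": 0, "rx": 0, "ry": 0, "rz": 0, "claw": 0.22},
    {"dx": -0.02, "dy": 0, "dz": 0, "rx": 0, "ry": 0, "rz": 0, "claw": 0.22},
    {"dx": 0, "dy": 0, "dz": 0, "rx": 0, "ry": 0, "rz": 0, "claw": 0.22},
    {"dx": 0, "dy": 0, "dz": 0, "rx": 0, "ry": 0, "rz": 0, "claw": 0.22},
    {"dx": 0, "dy": 0, "dz": 0.08, "rx": 0, "ry": 0, "rz": 0, "claw": 0.22},
    {"dx": 0, "dy": 0, "dz": 0.1, "rx": 0, "ry": 0, "rz": 0, "claw": 0.22},
    {"dx": 0, "dy": 0, "dz": 0.05, "rx": 0, "ry": 0, "rz": 0, "claw": 0.22},
    {"dx": 0, "dy": 0, "dz": 0, "rx": 0, "ry": 0, "rz": 0, "claw": 0.22}
  ]
}}

```text
time_s: 56.7
ee_pos: [0.5974, 0.2587, 0.0468]
eef_rot: [3.141, 0.002, 0.264]
force: [0.7, 0.1, 0.5]
grip_width: 0.0728
grip_force: 0.0
```

Emit:
{"fn": "step_arm", "kwargs": {
  "plan": [
    {"dx": 0, "dy": 0, "dz": 0, "rx": 0, "ry": 0, "rz": 0, "claw": 1},
    {"dx": 0, "dy": 0, "dz": 0, "rx": 0, "ry": 0, "rz": 0, "claw": 1},
    {"dx": 0, "dy": 0, "dz": 0, "rx": 0, "ry": 0, "rz": 0, "claw": 1},
    {"dx": 0, "dy": 0, "dz": 0, "rx": 0, "ry": 0, "rz": 0, "claw": 1},
    {"dx": 0, "dy": 0, "dz": 0, "rx": 0, "ry": 0, "rz": 0, "claw": 1}
  ],
  "grip_force": 10
}}

```text
time_s: 57.2
ee_pos: [0.5982, 0.259, 0.0486]
eef_rot: [-3.142, -0.001, 0.264]
force: [0.7, -1.1, 0.9]
grip_width: 0.06
grip_force: 10.0
```

Emit:
{"fn": "step_arm", "kwargs": {
  "plan": [
    {"dx": 0.015, "dy": 0, "dz": 0, "rx": 0, "ry": 0, "rz": 0, "claw": 1},
    {"dx": 0.01, "dy": 0, "dz": 0, "rx": 0, "ry": 0, "rz": 0, "claw": 1},
    {"dx": 0, "dy": 0, "dz": 0, "rx": 0, "ry": 0, "rz": 0, "claw": 1}
  ]
}}

```text
time_s: 57.5
ee_pos: [0.5991, 0.2592, 0.0482]
eef_rot: [3.141, 0.004, 0.264]
force: [-11.1, -4.1, 7.6]
grip_width: 0.06
grip_force: 10.0
```

Emit:
{"fn": "step_arm", "kwargs": {
  "plan": [
    {"dx": 0, "dy": 0, "dz": 0, "rx": 0, "ry": 0, "rz": 0, "claw": 0.22},
    {"dx": 0, "dy": 0, "dz": 0, "rx": 0, "ry": 0, "rz": 0, "claw": 0.22},
    {"dx": 0, "dy": 0, "dz": 0, "rx": 0, "ry": 0, "rz": 0, "claw": 0.22},
    {"dx": 0, "dy": 0, "dz": -0.1, "rx": 0, "ry": 0, "rz": 0, "claw": 0.22},
    {"dx": 0, "dy": 0, "dz": -0.3, "rx": 0, "ry": 0, "rz": 0, "claw": 0.22},
    {"dx": 0, "dy": 0, "dz": -0.4, "rx": 0, "ry": 0, "rz": 0, "claw": 0.5},
    {"dx": 0, "dy": 0, "dz": -0.2, "rx": 0, "ry": 0, "rz": 0, "claw": 1},
    {"dx": -0.2, "dy": 0.1, "dz": 0, "rx": 0, "ry": 0, "rz": 0, "claw": 1},
    {"dx": -0.3, "dy": 0.4, "dz": 0, "rx": 0, "ry": 0, "rz": 0, "claw": 1},
    {"dx": -0.2, "dy": 0.45, "dz": 0, "rx": 0, "ry": 0, "rz": 0, "claw": 1}
  ]
}}

```text
time_s: 58.5
ee_pos: [0.5564, 0.1492, 0.149]
eef_rot: [-3.142, -0.001, 0.266]
force: [1.0, -0.9, 0.4]
grip_width: 0.0369
grip_force: 0.0
```

Emit:
{"fn": "step_arm", "kwargs": {
  "plan": [
    {"dx": -0.1, "dy": 0.45, "dz": 0, "rx": 0, "ry": 0, "rz": 0, "claw": 1},
    {"dx": 0, "dy": 0.45, "dz": 0, "rx": 0, "ry": 0, "rz": 0, "claw": 1},
    {"dx": 0, "dy": 0.3, "dz": 0, "rx": 0, "ry": 0, "rz": 0, "claw": 1},
    {"dx": 0, "dy": 0.1, "dz": 0, "rx": 0, "ry": 0, "rz": 0, "claw": 1},
    {"dx": 0, "dy": 0, "dz": 0, "rx": 0, "ry": 0, "rz": 0, "claw": 1}
  ]
}}

```text
time_s: 59.0
ee_pos: [0.5822, 0.0208, 0.1487]
eef_rot: [3.141, -0.0, 0.263]
force: [0.3, -0.3, -0.6]
grip_width: 0.0005
grip_force: 0.0
```

```bash
python3 m.py
python3 - <<'E'
from station import viewer
from h import *
c=viewer.camera("scene");d=viewer.camera("top")
a=cv2.resize(c["img"][190:280,330:430,::-1],(400,360),interpolation=3);b=cv2.resize(d["img"][150:240,220:320,::-1],(400,360),interpolation=3)
cv2.imwrite("pics/s6.png",np.hstack([a,b]))
E
```

```text
time_s 59.0
ee_pos [0.5822 0.0208 0.1487]
eef_rot [ 3.1415e+00 -5.0000e-04  2.6260e-01]
grip_width 0.0005
qpos [-2.7200e-02  4.3900e-01  1.5090e+00  1.0000e-04  1.1931e+00  1.2810e+00]
dark [253. 190.] 790 z 60.2 [596.8 258.3  91.9  60.8  13.2]
dark [318. 190.] 342 z 272.5 [560.2  88.5  67.4  30.4  14.7]
dark [352. 207.] 359 z 492.6 [491.7  27.9 107.1  23.6 -85.8]
top 0.078 150 [645. 270.  88.] [645.4 271.9  99.8   9.4 -75.6]
top 0.078 115 [508. 235.  88.] [509.3 234.9  58.9  12.8 -75.5]
top 0.05 853 [600. 259.  60.] [598.7 259.4  98.8  92.1 -74.7]
top 0.018 3269 [502. 228.  28.] [520.  240.4 269.5 132.9  15. ]
deck plane [ 0.00232456 -0.00368914  0.02867193] 908
dark [153.  69.] 376 z 611.8 [208.9 -44.5 151.2  25.4 -45.1]
dark [290. 151.] 253 z 488.9 [493.2 -11.2 136.6  15.1 -87. ]
dark [321. 205.] 357 z 407.2 [579.1 -39.7  61.   46.4 -61.8]
dark [339. 218.] 189 z 336.4 [605.3   7.1  71.9  30.8  54.5]
dark [371. 235.] 679 z 59.5 [598.4 247.   87.6  85.7  15.5]
dark [332. 252.] 1460 z 254.4 [617.7 -21.1 182.6 143.4 -20.7]
scene 0.078 85 [645. 266.  88.] [643.8 269.5 102.7   8.  -75.2]
scene 0.05 688 [605. 252.  61.] [601.8 263.1 137.9 104.5 -74.8]
scene 0.018 209 [417. 158.  27.] [401.3 194.1 145.7  60.9 -49.6]
scene 0.018 328 [425. 216.  29.] [428.  218.2 101.1  52.7 -78. ]
scene 0.018 770 [582. 217.  28.] [588.  257.2 140.9 131.2 -74.3]
deck plane [ 0.01254252 -0.00662289  0.02871948] 417
```

View pics/s6.png

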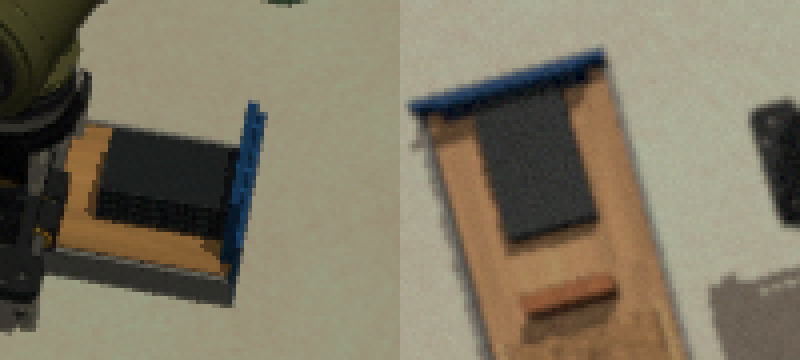

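The slates look flush and aligned. I'll still tap the stack from the handle side with closed fingers to make sure.

```bash
python3 plan.py 538.3 242.8 149 15.1
```

```text
n 8 from [0.5818 0.0229 0.1484] 15.23
0.006 -0.091 -0.0 0.0
0.02 -0.272 -0.001 0.0
0.026 -0.377 -0.001 0.0
0.027 -0.378 -0.001 0.001
0.026 -0.378 -0.001 -0.0
0.026 -0.377 -0.001 0.0
0.019 -0.272 -0.001 0.0
0.007 -0.091 -0.0 0.0
```

Emit:
{"fn": "step_arm", "kwargs": {
  "plan": [
    {"dx": 0.006, "dy": -0.091, "dz": 0, "rx": 0, "ry": 0, "rz": 0, "claw": 1},
    {"dx": 0.02, "dy": -0.272, "dz": 0, "rx": 0, "ry": 0, "rz": 0, "claw": 1},
    {"dx": 0.026, "dy": -0.377, "dz": 0, "rx": 0, "ry": 0, "rz": 0, "claw": 1},
    {"dx": 0.027, "dy": -0.378, "dz": 0, "rx": 0, "ry": 0, "rz": 0, "claw": 1},
    {"dx": 0.026, "dy": -0.378, "dz": 0, "rx": 0, "ry": 0, "rz": 0, "claw": 1},
    {"dx": 0.026, "dy": -0.377, "dz": 0, "rx": 0, "ry": 0, "rz": 0, "claw": 1},
    {"dx": 0.019, "dy": -0.272, "dz": 0, "rx": 0, "ry": 0, "rz": 0, "claw": 1},
    {"dx": 0.007, "dy": -0.091, "dz": 0, "rx": 0, "ry": 0, "rz": 0, "claw": 1},
    {"dx": 0, "dy": 0, "dz": 0, "rx": 0, "ry": 0, "rz": 0, "claw": 1},
    {"dx": 0, "dy": 0, "dz": 0, "rx": 0, "ry": 0, "rz": 0, "claw": 1}
  ]
}}

```text
time_s: 60.2
ee_pos: [0.5387, 0.241, 0.1482]
eef_rot: [3.141, 0.0, 0.264]
force: [0.3, -0.8, -0.1]
grip_width: 0.0001
grip_force: 0.0
```

```bash
python3 plan.py 538.3 242.8 49 15.1
```

```text
n 4 from [0.5387 0.241  0.1482] 15.14
0.0 -0.003 0.161 0.0
0.0 -0.006 0.335 0.0
0.001 -0.006 0.335 0.0
-0.0 -0.003 0.161 0.0
```

Emit:
{"fn": "step_arm", "kwargs": {
  "plan": [
    {"dx": 0, "dy": -0.018, "dz": 0.2, "rx": 0, "ry": 0, "rz": 0, "claw": 1},
    {"dx": 0, "dy": 0, "dz": 0.3, "rx": 0, "ry": 0, "rz": 0, "claw": 1},
    {"dx": 0, "dy": 0, "dz": 0.3, "rx": 0, "ry": 0, "rz": 0, "claw": 1},
    {"dx": 0, "dy": 0, "dz": 0.15, "rx": 0, "ry": 0, "rz": 0, "claw": 1},
    {"dx": 0, "dy": 0, "dz": 0.03, "rx": 0, "ry": 0, "rz": 0, "claw": 1},
    {"dx": 0, "dy": 0, "dz": 0, "rx": 0, "ry": 0, "rz": 0, "claw": 1},
    {"dx": 0.03, "dy": 0, "dz": 0, "rx": 0, "ry": 0, "rz": 0, "claw": 1},
    {"dx": 0.03, "dy": 0, "dz": 0, "rx": 0, "ry": 0, "rz": 0, "claw": 1},
    {"dx": 0, "dy": 0, "dz": 0, "rx": 0, "ry": 0, "rz": 0, "claw": 1}
  ]
}}

```text
time_s: 61.1
ee_pos: [0.5448, 0.245, 0.0511]
eef_rot: [-3.141, -0.002, 0.264]
force: [-0.5, 1.4, -0.1]
grip_width: 0.0001
grip_force: 0.0
```

Emit:
{"fn": "step_arm", "kwargs": {
  "plan": [
    {"dx": 0.02, "dy": 0, "dz": 0, "rx": 0, "ry": 0, "rz": 0, "claw": 1},
    {"dx": 0.015, "dy": 0, "dz": 0, "rx": 0, "ry": 0, "rz": 0, "claw": 1},
    {"dx": 0, "dy": 0, "dz": 0, "rx": 0, "ry": 0, "rz": 0, "claw": 1}
  ]
}}

```text
time_s: 61.4
ee_pos: [0.5465, 0.2455, 0.0505]
eef_rot: [3.141, 0.003, 0.264]
force: [-10.3, -3.2, 9.5]
grip_width: 0.0005
grip_force: 5.5
```

Emit:
{"fn": "step_arm", "kwargs": {
  "plan": [
    {"dx": -0.03, "dy": 0, "dz": 0, "rx": 0, "ry": 0, "rz": 0, "claw": 1},
    {"dx": -0.02, "dy": 0, "dz": 0.015, "rx": 0, "ry": 0, "rz": 0, "claw": 1},
    {"dx": 0.03, "dy": 0, "dz": 0, "rx": 0, "ry": 0, "rz": 0, "claw": 1},
    {"dx": 0.03, "dy": 0, "dz": 0, "rx": 0, "ry": 0, "rz": 0, "claw": 1},
    {"dx": 0, "dy": 0, "dz": 0, "rx": 0, "ry": 0, "rz": 0, "claw": 1}
  ]
}}

```text
time_s: 61.9
ee_pos: [0.5466, 0.2455, 0.0486]
eef_rot: [3.141, 0.006, 0.264]
force: [-19.3, -6.5, 12.8]
grip_width: 0.0002
grip_force: 10.2
```

Emit:
{"fn": "step_arm", "kwargs": {
  "plan": [
    {"dx": -0.04, "dy": 0, "dz": 0, "rx": 0, "ry": 0, "rz": 0, "claw": 1},
    {"dx": -0.04, "dy": 0, "dz": 0, "rx": 0, "ry": 0, "rz": 0, "claw": 1},
    {"dx": 0, "dy": 0, "dz": -0.1, "rx": 0, "ry": 0, "rz": 0, "claw": 1},
    {"dx": 0, "dy": 0, "dz": -0.35, "rx": 0, "ry": 0, "rz": 0, "claw": 1},
    {"dx": 0, "dy": 0, "dz": -0.4, "rx": 0, "ry": 0, "rz": 0, "claw": 1},
    {"dx": 0, "dy": 0.1, "dz": -0.1, "rx": 0, "ry": 0, "rz": 0, "claw": 1},
    {"dx": 0, "dy": 0.3, "dz": 0, "rx": 0, "ry": 0, "rz": 0, "claw": 1},
    {"dx": 0, "dy": 0.4, "dz": 0, "rx": 0, "ry": 0, "rz": 0, "claw": 1},
    {"dx": 0, "dy": 0.4, "dz": 0, "rx": 0, "ry": 0, "rz": 0, "claw": 1},
    {"dx": 0, "dy": 0.4, "dz": 0, "rx": 0, "ry": 0, "rz": 0, "claw": 1}
  ]
}}

```text
time_s: 62.9
ee_pos: [0.5828, 0.0876, 0.144]
eef_rot: [3.141, -0.0, 0.264]
force: [0.9, 0.3, -0.4]
grip_width: 0.0006
grip_force: 0.0
```

Emit:
{"fn": "step_arm", "kwargs": {
  "plan": [
    {"dx": 0, "dy": 0.4, "dz": 0, "rx": 0, "ry": 0, "rz": 0, "claw": 1},
    {"dx": 0, "dy": 0.4, "dz": 0, "rx": 0, "ry": 0, "rz": 0, "claw": 1},
    {"dx": 0, "dy": 0.4, "dz": 0, "rx": 0, "ry": 0, "rz": 0, "claw": 1},
    {"dx": 0, "dy": 0.2, "dz": 0, "rx": 0, "ry": 0, "rz": 0, "claw": 1},
    {"dx": 0, "dy": 0, "dz": 0, "rx": 0, "ry": 0, "rz": 0, "claw": 1},
    {"dx": 0, "dy": 0, "dz": 0, "rx": 0, "ry": 0, "rz": 0, "claw": 1}
  ]
}}

```text
time_s: 63.5
ee_pos: [0.6189, -0.0458, 0.1436]
eef_rot: [-3.141, 0.0, 0.264]
force: [-0.0, -0.3, -0.1]
grip_width: 0.0006
grip_force: 0.0
```

```bash
python3 m.py|grep -v "dark.*z [2-6][0-9][0-9]"
python3 - <<'E'
from station import viewer
from h import *
c=viewer.camera("scene");d=viewer.camera("top")
a=cv2.resize(c["img"][200:260,340:407,::-1],(400,360),interpolation=3);b=cv2.resize(d["img"][160:220,220:287,::-1],(400,360),interpolation=3)
cv2.imwrite("pics/s7.png",np.hstack([a,b])*1)
E
```

```text
time_s 63.5
ee_pos [ 0.6189 -0.0458  0.1436]
eef_rot [-3.1414e+00  2.0000e-04  2.6360e-01]
grip_width 0.0006
qpos [-1.3290e-01  5.2540e-01  1.3930e+00  1.0000e-04  1.2234e+00  1.1742e+00]
dark [253. 190.] 792 z 60.7 [597.5 257.3  92.3  59.9  15. ]
top 0.078 149 [644. 272.  88.] [644.6 271.7  99.4   9.9 -74.7]
top 0.078 115 [508. 235.  88.] [508.8 235.   59.1  12.6 -76.6]
top 0.05 853 [600. 259.  61.] [597.9 263.1  92.3  85.2  15.3]
top 0.018 3228 [505. 228.  28.] [520.4 240.3 269.6 132.3  15. ]
top 0.018 62 [396. 229.  29.] [395.7 230.8  69.2   8.2 -74.7]
deck plane [ 0.00339552 -0.00224243  0.02857842] 906
scene 0.078 84 [645. 267.  88.] [643.7 269.9 103.1   7.9 -75.2]
scene 0.05 677 [605. 254.  61.] [602.6 260.5 131.9 104.3 -74.9]
scene 0.018 95 [540. 300.  28.] [564.  309.9 112.8  46.   44.7]
scene 0.018 174 [431. 155.  27.] [422.7 158.7  92.5  51.7 -26.1]
scene 0.018 468 [610. 210.  28.] [611.7 212.5 109.   44.8  15.1]
deck plane [-0.00275541 -0.00305986  0.03003874] 253
```

View pics/s7.png

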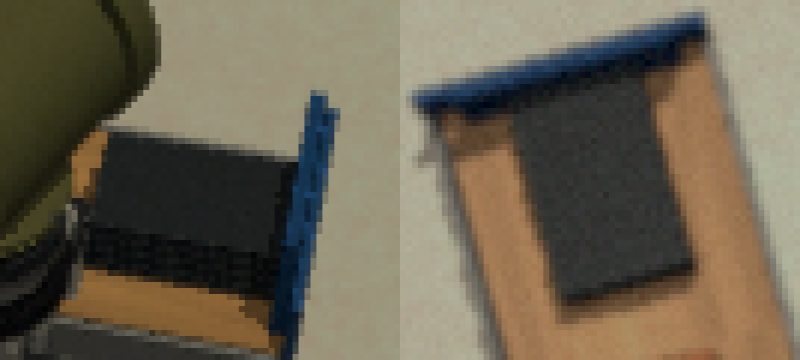

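```bash
python3 -c "
from station import hand_in
print(hand_in())"
```

```text
the job is handed in; nothing more can be done
None
```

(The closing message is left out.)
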